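# Load two pellet rings into a sample changer's spring magazine

### The job

Load the two pellet rings from the bench into the spring magazine of the sample changer's feed station, one at a time and pellet face up: from the open front, press the ring down against the spring until it clears the claws, slide it in under them until it is fully home against the back wall and the catch springs up in front of it, and let go. The pellets and the magazine are delicate, so feel your way in gently and never force a ring; leave the other things on the bench alone.

Things in the scene. Friction and masses are not known exactly. Their poses are not given: they have to be found in the camera images.
- ring_a: steel sample ring with a dull grey pressed powder pellet in its upper face, 51.5 mm outside diameter, 8.6 mm high, 90 g, lying flat on the bench (z = 0), pellet face up. Origin: centre of its underside; z up. Identical to ring_b; they may be loaded in either order.
- ring_b: the other, identical steel sample ring with a pellet (51.5 mm diameter, 8.6 mm high), lying flat on the bench. Origin: centre of its underside.
- station: fixed feed station: grey base plate 176 x 130 x 22 mm, at its rear a steel rod (x = 80 mm, 160 mm high), and clamped on the rod the spring magazine, open to the front. Origin: on the bench, under the centre of a fully home ring; x: level, the push direction, from open front to back wall; z up. The clamp is set anywhere from 0 to 40 mm up: no reading tells this, so look or feel. It stays as set.
- mouth (a point): point on the axis of a home ring, 100 mm above the station's origin, station axes: height of the claws' underside at the lowest clamp setting (really 0 to 40 mm higher). Two steel claws (retaining lips, 4 mm thick) reach over a home ring's rear from x = 16 mm, at y = 4 to 15 mm either side. A home ring touches the curved back wall at x = 25.7 mm; behind it, up to claw height, an ejector box.
- entry (a point): 17 mm before mouth (-x): bring a ring's centre down here to pass in front of the claws. Below is the front wall (x = -34 to -30 mm from the home axis, 24 mm wide, top 11 mm below the claws' underside). The 8.6 mm ring slides +x through this 11 mm slot: first press it down until its underside is 8.6 to 11 mm below the claws' underside. Sides are open: room for fingers beside the ring over its whole way.
- follower (a joint): grey plate on a spring that bears the stack in the magazine: metres pressed down, 0 to 0.040. At 0 (empty) its top is 0.5 mm below the claws' underside. It pushes up with 4 N at 0, plus 0.2 N per mm; a ring let go rises against the claws and is held. One ring loaded: 0.008, two: 0.017; a second ring rests on the first, whose top is then at the claws' underside. Rings and station parts: keep every push under 25 N.
- catch (a joint): sprung steel strip, 16 mm wide, behind the front wall: metres pressed down, 0 to 0.006. Up (0) its top is 6 mm below the claws' underside and it keeps the ring from coming out; a ring pressed down and slid in rides over it (up to 3.5 N). It springs up again in front of the ring once that is within 1.7 mm of the back wall, which is fully home; a ring stopping short holds it down.
- bottle: white plastic bottle, 60 mm diameter, 125 mm high; origin: centre of its underside. Not to be moved.
- beaker: steel beaker, 70 mm diameter, 85 mm high; origin: centre of its underside. Not to be moved.
- die: dark steel pellet die with a stepped plunger, 54 mm diameter, 62 mm high; origin: centre of its underside. Not to be moved.
- spatula: steel lab spatula about 190 mm long lying on the bench along its own x axis; origin: near its middle. Not to be moved.
Things that resemble listed ones, but are neither listed nor needed, are in the scene too. Leave any purple or turquoise look-alike of the ring_b alone. Leave any red look-alike of the ring_a alone.

How it is judged:
By the outcome, as a careful person would: the job done as asked, in the order asked, and still so for the second after the job is handed in, with the robot touching nothing.
It also fails if it takes over 64 s, if anything falls off the work surface, if the arm or the gripper's body presses on something with over 40 N, if the wrist force passes 120 N, or if a joint passes its speed limit or range.

### The arm

A 6-joint arm with a two-finger parallel gripper is mounted at the origin on the work surface. World frame = base frame: x ahead of the robot, y to its left, z up, the work surface at z = 0. Lengths are in m, angles in degrees, forces in N, time in s.
With the tool pointing down it reaches from about 0.225 to 0.725 m from the base axis. Payload 3.1 kg.
Tool frame: the origin (TCP) lies at the centre of the arm's flange, where the gripper is bolted on; the fingertips stand 173 mm ahead of it and the grasp point (between the pads) lies 155 mm ahead of it; z points along the fingers, y is the direction in which the jaws open and shut (so a half turn about z gives the same grasp; the last joint's range is limited). The gripper opens to 85 mm and grips with 20 to 120 N. Pads are 22 mm wide; open, the fingers measure 114 mm over their backs; the gripper's body (76 mm by 85 mm) begins 54 mm behind the grasp point. The pads swing forward as they close: fully open they stand 13 mm farther back than shut.
Start: joints at [63.495, 2.75, 5.684, 92.934, 0, 82.678], TCP at [0.173, 0.496, 0.405] pointing down, gripper open.
Joint ranges: [-166.93, 166.93], [-56.73, 111.36], [-69.38, 81.34], [-121.58, 131.49], [-85.45, 84.26], [-180, 180]. Speed limits (degrees/s): [159.86, 159.86, 180, 180, 180, 180].

### API

Orientations are given as a 3x3 rotation matrix whose columns are the frame's x, y, z axes.
In Python, from cell import env gives the robot as it stands.
- The arm moves only by the tool play_rows, never from a script. Its argument "rows" is a list of rows, each an object of numbers: "dx", "dy", "dz": the shift along the tool's x, y, z in mm; "wx", "wy", "wz": the turn, a rotation vector about the tool's x, y, z in degrees. A call has 1 to 12 rows; each row shifts and turns the commanded pose from where the row before left it, along the tool's axes as they then stand; what a row does not reach is not made up. A row lasts 1/12 s, in which the tool goes at most 41.7 mm and 7.16 degrees, less where a joint would pass 70% of its speed; a pose out of reach is approached as far as the arm can. A call is refused whole if a number of a shift passes 41.7 or a number of a turn 7.16, either way. A call with a gripper value outside its range is refused whole. "gripper" is the finger opening in mm, from 0 to 85.4, set as the call begins (left out, the last holds). The fingers move at their own pace and stop on an object; "force" is the grip in N (left out, the last holds). Time passes only in rows, so rows that do not move let the fingers close. It gives the time, the measured TCP pose, the force and the opening at its end, in the units of the state.
- env.get_state(): the state, without advancing time (a new reading comes with each control period).
- env.snapshot(name): name is "scene" or "top"; returns a dict with "frame" (400x640x3 uint8, blue, green, red), "camera_matrix" (3x3 intrinsics, pixels), "k1" (the pictures are not rectified: a ray, as slopes to the right and down, at radius r is drawn at 1 + k1 r^2 times it, then the intrinsics apply), "R" (3x3) and "t" (3): a world point X has camera coordinates R X + t. Camera axes: x right, y down, z forward; pixel columns grow to the right and rows downward; lengths in m; the calibration is good to about 2 mm. A picture is of the moment at which its call begins. There is no depth.
- env.finish_job(): hands the job in, once; it reports no verdict.
The state is a dict: "clock": time; "joint_pos": joint angles; "joint_vel": joint speeds; "joint_torque": joint torques, N m; "tool_pos": TCP position; "tcp_rot": TCP orientation; "contact_force": force on the tool from outside, world axes, zero at the start; "ft_torque": the same for the moment, N m; "opening": finger opening in m.
Only numpy, scipy, OpenCV 4.12 (cv2) and the standard library are available. Lean on these libraries where they do the work, as an engineer would, in place of code of your own. Each camera call takes 0.05 s, during which the arm holds its last target.

## Working session

There is one attempt and no reset: what is moved stays moved. The work goes in short steps, Python scripts to look and compute and a tool call to move; the robot and the scene stay as the last step left them, time stands still between calls to the robot, and variables do not carry over. Pictures are saved under pics/ and viewed, and the job is handed in when it is done.

Besides the shell and the picture viewer there is one more tool, called after "Emit:" as a command line: name --argument value ..., lists and objects as JSON in quotes. play_rows: Moves the arm, as the interface text tells. Its arguments: {"type":"object","properties":{"rows":{"type":"array","items":{"type":"object","properties":{"dx":{"type":"number"},"dy":{"type":"number"},"dz":{"type":"number"},"wx":{"type":"number"},"wy":{"type":"number"},"wz":{"type":"number"}}}},"gripper":{"type":"number"},"force":{"type":"number"}},"required":["rows"]}

```bash
ls; mkdir -p pics
cat > h.py <<'E'
import numpy as np, cv2, pickle, json
from cell import env
def snap(tag):
    o={}
    for n in ("scene","top"):
        s=env.snapshot(n); o[n]=s; cv2.imwrite(f"pics/{tag}_{n}.png",s["frame"])
    pickle.dump(o,open(f"{tag}.pkl","wb")); return o
def ray(s,u,v):
    K=np.array(s["camera_matrix"]);k=s["k1"]
    x=(u-K[0,2])/K[0,0];y=(v-K[1,2])/K[1,1]
    rd=np.hypot(x,y);r=rd
    for _ in range(30): r=rd/(1+k*r*r)
    f=r/rd if rd>0 else 1
    R=np.array(s["R"]);t=np.array(s["t"])
    d=R.T@np.array([x*f,y*f,1]);return -R.T@t,d/np.linalg.norm(d)
def onz(s,u,v,z):
    c,d=ray(s,u,v);return c+d*(z-c[2])/d[2]
def proj(s,X):
    K=np.array(s["camera_matrix"]);p=np.array(s["R"])@np.array(X,float)+np.array(s["t"])
    x,y=p[0]/p[2],p[1]/p[2];f=1+s["k1"]*(x*x+y*y)
    return K[0,0]*x*f+K[0,2],K[1,1]*y*f+K[1,2]
def two(s1,p1,s2,p2):
    c1,d1=ray(s1,*p1);c2,d2=ray(s2,*p2)
    a=np.linalg.lstsq(np.c_[d1,-d2],c2-c1,rcond=None)[0]
    A=c1+a[0]*d1;B=c2+a[1]*d2;return (A+B)/2,np.linalg.norm(A-B)
def load(tag): return pickle.load(open(f"{tag}.pkl","rb"))
E
python3 - <<'E'
from h import *
o=snap("a")
for n in o: print(n,o[n]["camera_matrix"],o[n]["k1"],o[n]["R"],o[n]["t"])
print(env.get_state())
E
```

```text
pics
scene [[383.72697333   0.         318.82967222]
 [  0.         383.72697333 197.93973632]
 [  0.           0.           1.        ]] -0.004563547702553403 [[-0.38732525  0.92193893 -0.002786  ]
 [ 0.70316662  0.29345747 -0.64764143]
 [-0.59626827 -0.2528069  -0.76194017]] [ 0.25516934 -0.35397978  1.63531898]
top [[383.82354632   0.         310.1500714 ]
 [  0.         383.82354632 208.68995051]
 [  0.           0.           1.        ]] 0.03027769102277528 [[ 5.86627469e-04 -9.99953936e-01  9.58024078e-03]
 [-9.97329962e-01 -1.28462854e-03 -7.30157237e-02]
 [ 7.30246674e-02 -9.51182815e-03 -9.97284775e-01]] [-0.0364668   0.60831457  1.0429281 ]
{'clock': 0.1, 'joint_pos': array([ 6.34938084e+01,  2.78882839e+00,  5.59970240e+00,  9.29327833e+01,
       -3.60982465e-04,  8.26767598e+01]), 'joint_vel': array([ 0.0112229 , -0.10915968,  0.11566028,  0.09362554,  0.02657236,
       -0.03473821]), 'joint_torque': array([ 1.63547968e-03, -3.39852333e+01,  3.20935071e+01,  1.58943707e-02,
       -1.12520434e-04,  5.10783821e-06]), 'tool_pos': array([0.17244397, 0.49567453, 0.40362442]), 'tcp_rot': array([[-9.44474061e-01,  3.28584626e-01, -9.43950230e-04],
       [ 3.28585875e-01,  9.44472174e-01, -1.90687600e-03],
       [ 2.64964589e-04, -2.11116363e-03, -9.99997736e-01]]), 'contact_force': array([ 0.05831317, -0.62787397,  0.33547993]), 'ft_torque': array([-0.0266612 ,  0.03619418,  0.04156767]), 'opening': 0.08555572729115918}
```

View pics/a_scene.png

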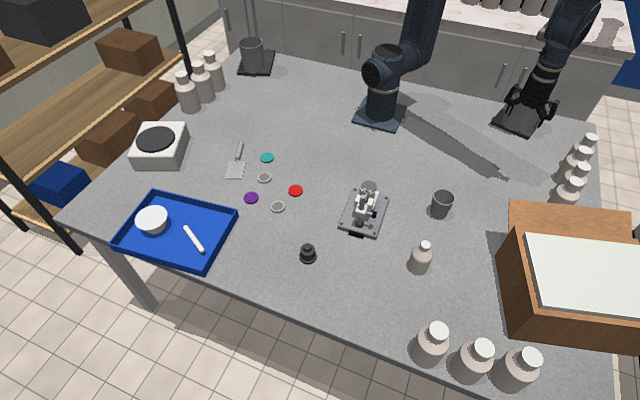

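View pics/a_top.png

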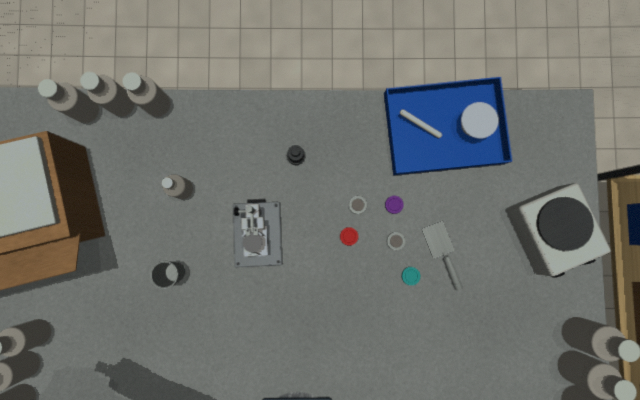

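Run:
```python
from h import *
o=load("a")
for X in ([0,0,0],[.3,0,0],[.1724,.4957,.4036]): print(X,[np.round(proj(o[n],X)) for n in o])
s,t=o["scene"],o["top"]
im=t["frame"]
cv2.imwrite("pics/c1.png",np.hstack([cv2.resize(im[185:285,215:315],(400,400),interpolation=cv2.INTER_CUBIC),cv2.resize(im[190:290,340:440],(400,400),interpolation=cv2.INTER_CUBIC)]))
im=s["frame"]
cv2.imwrite("pics/c2.png",np.hstack([cv2.resize(im[165:245,325:405],(400,400),interpolation=cv2.INTER_CUBIC),cv2.resize(im[140:220,230:310],(400,400),interpolation=cv2.INTER_CUBIC)]))
```

```text
[0, 0, 0] [array([379., 115.]), array([297., 435.])]
[0.3, 0, 0] [array([355., 160.]), array([297., 320.])]
[0.1724, 0.4957, 0.4036] [array([543.,  77.]), array([-13., 457.])]
```

View pics/c1.png

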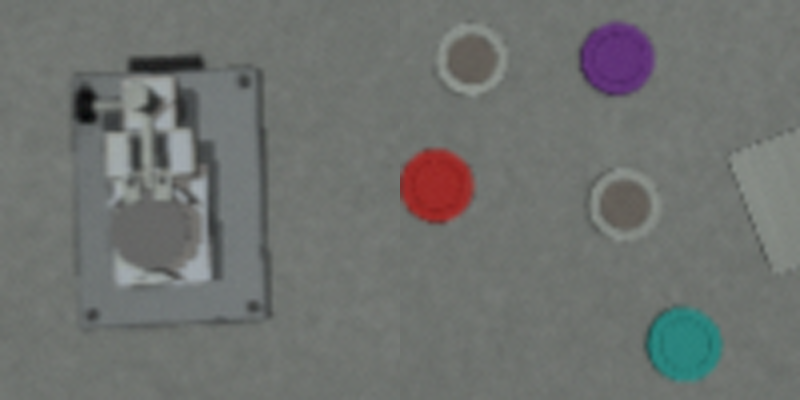

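View pics/c2.png

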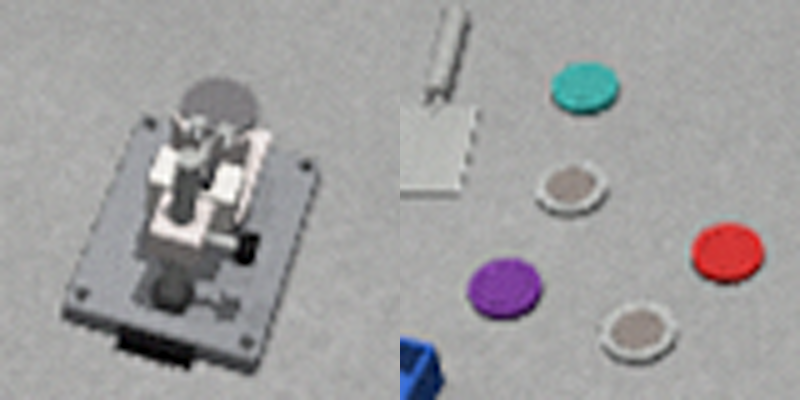

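Candidates (top view): grey-pellet rings at (358,205) and (397,241) match. Look-alikes to avoid are red (349,236), purple (394,205) and turquoise (411,276). The grey disc at (254,242) is the station's follower. The station's open front faces the robot. Next I'll measure.

Run:
```python
from h import *
o=load("a")
s,t=o["scene"],o["top"]
# rings: desaturated & distinct from bench -> outer contour via difference to local median
for nm,c in (("top",[(358,205),(397,241)]),("scene",[(278,207),(264,178)])):
    im=o[nm]["frame"]
    for (u,v) in c:
        w=14;p=im[v-w:v+w+1,u-w:u+w+1].astype(float)
        P=cv2.resize(p,None,fx=8,fy=8,interpolation=cv2.INTER_CUBIC)
        g=P.mean(2);m=(g>np.median(g)+ (25 if nm=="top" else 22)).astype(np.uint8)
        cs,_=cv2.findContours(m,cv2.RETR_EXTERNAL,cv2.CHAIN_APPROX_NONE)
        k=max(cs,key=lambda q:cv2.contourArea(cv2.convexHull(q)))
        e=cv2.fitEllipse(cv2.convexHull(k))
        uu=(e[0][0]+.5)/8-.5+u-w; vv=(e[0][1]+.5)/8-.5+v-w
        print(nm,(u,v),np.round((uu,vv),2),np.round(np.array(e[1])/8,1),np.round(onz(o[nm],uu,vv,.0086),4))
im=t["frame"][190:280,225:290]; cv2.imwrite("pics/d1.png",cv2.convertScaleAbs(cv2.resize(im,None,fx=6.6,fy=6.6,interpolation=cv2.INTER_CUBIC),alpha=1.1))
im=s["frame"][170:245,325:400]; cv2.imwrite("pics/d2.png",cv2.resize(im,(600,600),interpolation=cv2.INTER_CUBIC))
```

```text
top (358, 205) [357.28 206.76] [12.1 14.6] [ 0.615  -0.1687  0.0086]
top (397, 241) [394.74 232.66] [1.1 2. ] [ 0.5424 -0.273   0.0086]
scene (278, 207) [281.52 201.66] [1.5 4.4] [ 0.5979 -0.1641  0.0086]
scene (264, 178) [257.77 177.3 ] [1.9 3.4] [ 0.528  -0.2946  0.0086]
```

View pics/d1.png

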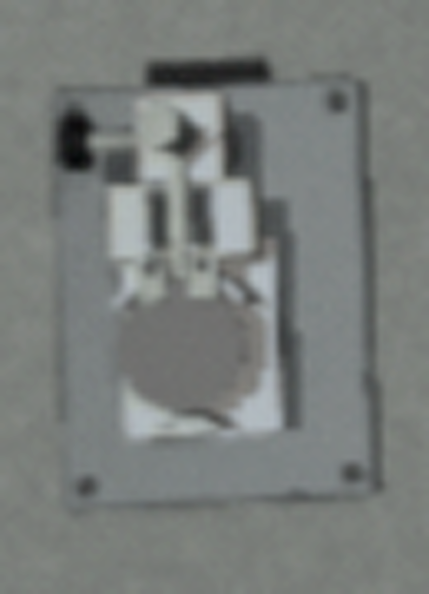

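View pics/d2.png

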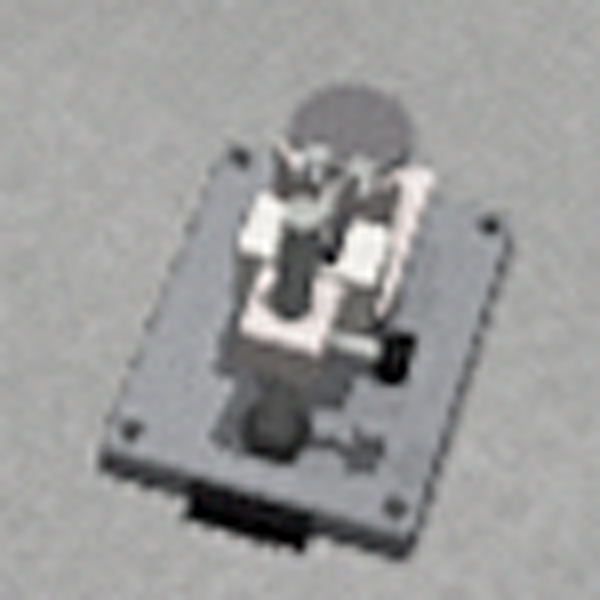

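```bash
cat >> h.py <<'E'
def pel(s,u,v,w=13,f=8,thr=None):
    p=s["frame"][v-w:v+w+1,u-w:u+w+1].astype(np.float32)
    d=cv2.resize(p[:,:,2]-p[:,:,0],None,fx=f,fy=f,interpolation=cv2.INTER_CUBIC)
    b=np.median(np.r_[d[0],d[-1],d[:,0],d[:,-1]]); c=d[d.shape[0]//2-8:d.shape[0]//2+8,d.shape[1]//2-8:d.shape[1]//2+8].mean()
    m=(d>(b+c)/2).astype(np.uint8)
    n,l,st,ce=cv2.connectedComponentsWithStats(m)
    k=l[d.shape[0]//2,d.shape[1]//2]
    M=cv2.findContours((l==k).astype(np.uint8),cv2.RETR_EXTERNAL,cv2.CHAIN_APPROX_NONE)[0]
    e=cv2.fitEllipse(max(M,key=cv2.contourArea))
    g=lambda q:((q[0]+.5)/f-.5+u-w,(q[1]+.5)/f-.5+v-w)
    return g(ce[k]),g(e[0]),np.array(e[1])/f,(b,c)
E
python3 - <<'E'
from h import *
o=load("a")
for nm,c in (("top",[(358,205),(397,241)]),("scene",[(278,207),(264,178)])):
    for (u,v) in c:
        a,b,e,q=pel(o[nm],u,v); print(nm,np.round(a,2),np.round(b,2),e,q,np.round(onz(o[nm],*b,.0086),4))
s,t=o["scene"],o["top"]
S=lambda x,y:((x+.5)/8-.5+325,(y+.5)/8-.5+170)
T=lambda x,y:((x+.5)/6.6-.5+225,(y+.5)/6.6-.5+190)
print("bolts top",[np.round(onz(t,*T(*p),.022),4) for p in ((337,101),(86,486),(351,473))])
print("bolts scene",[np.round(onz(s,*S(*p),.022),4) for p in ((240,157),(490,225),(130,430),(397,508))])
E
```

```text
top [357.44 204.49] [357.44 204.48] [11.76642323 12.2724762 ] (np.float32(0.25289133), np.float32(10.339096)) [ 0.6214 -0.1692  0.0086]
top [395.76 240.77] [395.76 240.78] [11.78311443 12.50632477] (np.float32(0.05731201), np.float32(9.925171)) [ 0.5197 -0.2754  0.0086]
scene [277.25 205.49] [277.25 205.48] [7.8979187  9.96813202] (np.float32(0.89233077), np.float32(15.269089)) [ 0.6187 -0.17    0.0086]
scene [263.73 176.55] [263.73 176.54] [6.59126711 9.04312038] (np.float32(1.0410626), np.float32(17.011337)) [ 0.5164 -0.2764  0.0086]
bolts top [array([0.6189, 0.0599, 0.022 ]), array([0.4584, 0.1627, 0.022 ]), array([0.4636, 0.0529, 0.022 ])]
bolts scene [array([0.4593, 0.0508, 0.022 ]), array([0.4549, 0.1618, 0.022 ]), array([0.6155, 0.0587, 0.022 ]), array([0.6107, 0.1695, 0.022 ])]
```

Run:
```python
from h import *
from scipy.optimize import least_squares
o=load("a");s,t=o["scene"],o["top"]
def edge(im,c,angs,r0,r1):
    g=cv2.cvtColor(im,cv2.COLOR_BGR2GRAY).astype(np.float32);out=[]
    for a in np.radians(angs):
        r=np.arange(r0,r1,.1);xs=(c[0]+r*np.cos(a)).astype(np.float32);ys=(c[1]+r*np.sin(a)).astype(np.float32)
        v=cv2.remap(g,xs[None],ys[None],cv2.INTER_CUBIC)[0]
        v=cv2.GaussianBlur(v[None],(9,1),2)[0];d=np.diff(v);k=np.abs(d).argmax()
        out.append((xs[k],ys[k],round(float(d[k]),2),round(float(r[k]),1)))
    return out
S=lambda x,y:((x+.5)/8-.5+325,(y+.5)/8-.5+170)
T=lambda x,y:((x+.5)/6.6-.5+225,(y+.5)/6.6-.5+190)
cs=S(352,131);ct=T(191,345)
es=edge(s["frame"],cs,range(185,360,10),4,11); et=edge(t["frame"],ct,list(range(-20,60,8))+list(range(110,200,8)),7,14)
print([e[2:] for e in es]);print([e[2:] for e in et])
def res(p,b=1):
    x,y,z,r=p
    R=[]
    for e in es: q=onz(s,e[0],e[1],z);R.append(np.hypot(q[0]-x+.0017,q[1]-y+.0006)-r)
    for e in et: q=onz(t,e[0],e[1],z);R.append(np.hypot(q[0]-x-.0017,q[1]-y-.0006)-r)
    return np.array(R)
f=least_squares(res,[.49,.11,.12,.026],loss="soft_l1",f_scale=.001)
print(f.x,np.round(res(f.x)*1000,1))
for z in (.1,.12,.14): print(z,[np.round(onz(o[n],*c,z),4) for n,c in (("scene",cs),("top",ct))])
```

```text
[(2.8, 7.7), (3.33, 7.6), (3.27, 7.2), (2.94, 6.7), (2.8, 6.9), (2.63, 6.1), (2.6, 6.2), (3.56, 6.0), (2.98, 5.9), (2.78, 5.6), (3.16, 6.0), (3.47, 5.8), (3.51, 6.1), (2.45, 5.9), (2.59, 6.8), (3.13, 7.0), (3.12, 7.4), (2.74, 7.4)]
[(-5.68, 13.4), (-6.5, 13.1), (-6.72, 13.0), (-6.34, 13.0), (-4.94, 13.4), (-3.14, 13.4), (2.83, 11.8), (3.49, 11.9), (3.2, 11.5), (2.87, 11.9), (3.63, 10.6), (3.71, 10.5), (3.65, 11.0), (3.67, 11.1), (3.23, 11.1), (1.52, 10.6), (0.51, 13.4), (0.51, 11.9), (0.59, 12.6), (0.68, 11.4), (0.62, 11.3), (0.69, 12.4)]
[0.51907806 0.10589077 0.11492959 0.03102229] [-11.1  -9.2  -7.8  -6.6  -3.1  -3.5  -1.   -0.1   0.8   0.3   2.5   1.5
   2.3   0.6   2.8   2.    1.6  -0.1   0.9   0.6   0.7   1.2   2.7   3.1
  -0.5   0.2  -0.5   0.8  -1.7  -2.   -0.9  -0.8  -1.   -2.5   4.2   0.2
   1.6  -1.7  -2.3   0.1]
0.1 [array([0.4963, 0.1059, 0.1   ]), array([0.5177, 0.1093, 0.1   ])]
0.12 [array([0.5143, 0.1097, 0.12  ]), array([0.5179, 0.1065, 0.12  ])]
0.14 [array([0.5324, 0.1136, 0.14  ]), array([0.5182, 0.1038, 0.14  ])]
```

Run:
```python
from h import *
from scipy.optimize import least_squares
o=load("a");s,t=o["scene"],o["top"]
def edge(im,c,angs,r0,r1,sg):
    g=cv2.cvtColor(im,cv2.COLOR_BGR2GRAY).astype(np.float32);out=[]
    for a in np.radians(angs):
        r=np.arange(r0,r1,.1);xs=(c[0]+r*np.cos(a)).astype(np.float32);ys=(c[1]+r*np.sin(a)).astype(np.float32)
        v=cv2.remap(g,xs[None],ys[None],cv2.INTER_CUBIC)[0]
        v=cv2.GaussianBlur(v[None],(9,1),2)[0];d=np.diff(v)*sg;k=d.argmax()
        out.append((xs[k],ys[k]))
    return np.array(out)
S=lambda x,y:((x+.5)/8-.5+325,(y+.5)/8-.5+170)
T=lambda x,y:((x+.5)/6.6-.5+225,(y+.5)/6.6-.5+190)
cs=S(352,131);ct=T(191,345)
es=edge(s["frame"],cs,range(185,360,8),4,11,1); et=edge(t["frame"],ct,range(30,150,8),9,13,1)
np.set_printoptions(suppress=True)
print((et-[225,190]+.5).T*6.6)
for z in (.11,.12,.13,.14):
  for nm,sn,e,c in (("scene",s,es,cs),("top",t,et,ct)):
    Q=np.array([onz(sn,*p,z) for p in e])[:,:2]
    for r in (None,.0255,.0265):
      if r: f=least_squares(lambda p:np.hypot(*(Q-p[:2]).T)-r,onz(sn,*c,z)[:2],loss="soft_l1",f_scale=.001)
      else: f=least_squares(lambda p:np.hypot(*(Q-p[:2]).T)-p[2],[*onz(sn,*c,z)[:2],.026],loss="soft_l1",f_scale=.001)
      print(z,nm,r,np.round(f.x,4),round(np.abs(f.fun).mean()*1000,2))
```

```text
[[260.08930664 252.87035522 242.84910278 236.5008728  225.27374268
  219.49088745 207.55497437 196.51828308 186.48172302 176.40558472
  167.57228394 158.96557617 148.82679749 140.60932617 133.77034607]
 [385.09996948 393.44775696 398.67359619 407.43831482 409.01922913
  422.40443115 421.03258667 417.26479797 417.26479797 416.51351624
  411.24084778 406.68824158 404.23459167 398.19885864 390.60335999]]
0.11 scene None [0.504  0.1075 0.0242] 0.55
0.11 scene 0.0255 [0.5055 0.1083] 0.73
0.11 scene 0.0265 [0.5065 0.1089] 0.93
0.11 top None [0.5209 0.1064 0.0307] 0.68
0.11 top 0.0255 [0.5149 0.1059] 1.13
0.11 top 0.0265 [0.516 0.106] 1.03
0.12 scene None [0.513  0.1094 0.0239] 0.55
0.12 scene 0.0255 [0.5148 0.1104] 0.78
0.12 scene 0.0265 [0.5158 0.1109] 0.98
0.12 top None [0.521  0.105  0.0304] 0.67
0.12 top 0.0255 [0.5153 0.1046] 1.09
0.12 top 0.0265 [0.5165 0.1047] 0.99
0.13 scene None [0.5221 0.1114 0.0236] 0.54
0.13 scene 0.0255 [0.5241 0.1124] 0.82
0.13 scene 0.0265 [0.5252 0.113 ] 1.02
0.13 top None [0.5211 0.1037 0.03  ] 0.67
0.13 top 0.0255 [0.5158 0.1033] 1.05
0.13 top 0.0265 [0.5169 0.1034] 0.95
0.14 scene None [0.5311 0.1133 0.0234] 0.54
0.14 scene 0.0255 [0.5334 0.1145] 0.87
0.14 scene 0.0265 [0.5345 0.1151] 1.07
0.14 top None [0.5212 0.1023 0.0297] 0.66
0.14 top 0.0255 [0.5163 0.1019] 1.02
0.14 top 0.0265 [0.5174 0.102 ] 0.92
```

Emit:
play_rows --rows '[{"wz": -5.5}, {"wz": -5.5}, {"wz": -5.5}, {"wz": -5.35}, {"dx": -20.8, "dy": -34.3}, {"dx": -20.8, "dy": -34.3}, {"dx": -20.8, "dy": -34.3}, {"dx": -20.8, "dy": -34.3}, {"dx": -20.8, "dy": -34.3}, {"dx": -20.8, "dy": -34.3}, {"dx": -20.8, "dy": -34.3}, {"dx": -20.8, "dy": -34.3}]' --gripper 66 --force 40

```text
invalid input at $.rows[0]: expected keys dx, dy, dz, wx, wy, wz
```

Emit:
play_rows --rows '[{"dx": -20.8, "dy": -34.3}, {"dx": -20.8, "dy": -34.3}, {"dx": -20.8, "dy": -34.3}, {"dx": -20.8, "dy": -34.3}, {"dx": -20.8, "dy": -34.3}, {"dx": -20.8, "dy": -34.3}, {"dx": -20.8, "dy": -34.3}, {"dx": -20.8, "dy": -34.3}, {"dx": -20.8, "dy": -34.3}, {"dx": -20.8, "dy": -34.3}, {"dx": -20.8, "dy": -34.3}, {"dx": -20.8, "dy": -34.3, "dz": 30}]'

```text
invalid input at $.rows[0]: expected keys dx, dy, dz, wx, wy, wz
```

Emit:
play_rows --rows '[{"dx": 0, "dy": 0, "dz": 0, "wx": 0, "wy": 0, "wz": -5.5}, {"dx": 0, "dy": 0, "dz": 0, "wx": 0, "wy": 0, "wz": -5.5}, {"dx": 0, "dy": 0, "dz": 0, "wx": 0, "wy": 0, "wz": -5.5}, {"dx": 0, "dy": 0, "dz": 0, "wx": 0, "wy": 0, "wz": -5.35}, {"dx": -20.8, "dy": -34.3, "dz": 0, "wx": 0, "wy": 0, "wz": 0}, {"dx": -20.8, "dy": -34.3, "dz": 0, "wx": 0, "wy": 0, "wz": 0}, {"dx": -20.8, "dy": -34.3, "dz": 0, "wx": 0, "wy": 0, "wz": 0}, {"dx": -20.8, "dy": -34.3, "dz": 0, "wx": 0, "wy": 0, "wz": 0}, {"dx": -20.8, "dy": -34.3, "dz": 0, "wx": 0, "wy": 0, "wz": 0}, {"dx": -20.8, "dy": -34.3, "dz": 0, "wx": 0, "wy": 0, "wz": 0}, {"dx": -20.8, "dy": -34.3, "dz": 0, "wx": 0, "wy": 0, "wz": 0}, {"dx": -20.8, "dy": -34.3, "dz": 0, "wx": 0, "wy": 0, "wz": 0}]' --gripper 66 --force 40

```text
clock: 1.1
tool_pos: [0.3519, 0.2277, 0.4043]
tcp_rot: [[-0.999, -0.047, -0.0], [-0.047, 0.999, -0.0], [0.0, -0.0, -1.0]]
contact_force: [0.8, 0.0, -0.3]
opening: 0.0659
```

Emit:
play_rows --rows '[{"dx": -20.8, "dy": -34.3, "dz": 0, "wx": 0, "wy": 0, "wz": 0}, {"dx": -20.8, "dy": -34.3, "dz": 0, "wx": 0, "wy": 0, "wz": 0}, {"dx": -20.8, "dy": -34.3, "dz": 0, "wx": 0, "wy": 0, "wz": 0}, {"dx": -20.8, "dy": -34.3, "dz": 0, "wx": 0, "wy": 0, "wz": 0}, {"dx": -20.8, "dy": -34.3, "dz": 0, "wx": 0, "wy": 0, "wz": 0}, {"dx": -20.8, "dy": -34.3, "dz": 0, "wx": 0, "wy": 0, "wz": 0}, {"dx": -20.8, "dy": -34.3, "dz": 0, "wx": 0, "wy": 0, "wz": 0}, {"dx": -20.8, "dy": -34.3, "dz": 0, "wx": 0, "wy": 0, "wz": 0}, {"dx": -20.8, "dy": -34.3, "dz": 0, "wx": 0, "wy": 0, "wz": 0}, {"dx": -20.8, "dy": -34.3, "dz": 0, "wx": 0, "wy": 0, "wz": 0}, {"dx": -20.8, "dy": -34.3, "dz": 0, "wx": 0, "wy": 0, "wz": 0}, {"dx": -20.8, "dy": -34.3, "dz": 0, "wx": 0, "wy": 0, "wz": 0}]'

```text
clock: 2.1
tool_pos: [0.6206, -0.1719, 0.4038]
tcp_rot: [[-0.999, -0.046, -0.001], [-0.046, 0.999, 0.001], [0.001, 0.001, -1.0]]
contact_force: [0.7, 0.6, 0.9]
opening: 0.0659
```

Emit:
play_rows --rows '[{"dx": 0, "dy": 1.5, "dz": 36, "wx": 0, "wy": 0, "wz": 0}, {"dx": 0, "dy": 0, "dz": 38, "wx": 0, "wy": 0, "wz": 0}, {"dx": 0, "dy": 0, "dz": 38, "wx": 0, "wy": 0, "wz": 0}, {"dx": 0, "dy": 0, "dz": 38, "wx": 0, "wy": 0, "wz": 0}, {"dx": 0, "dy": 0, "dz": 20, "wx": 0, "wy": 0, "wz": 0}, {"dx": 0, "dy": 0, "dz": 10, "wx": 0, "wy": 0, "wz": 0}, {"dx": 0, "dy": 0, "dz": 0, "wx": 0, "wy": 0, "wz": 0}]'

```text
clock: 2.68
tool_pos: [0.6183, -0.1679, 0.2203]
tcp_rot: [[-0.999, -0.047, -0.007], [-0.047, 0.999, 0.003], [0.007, 0.003, -1.0]]
contact_force: [-1.0, 0.2, 0.0]
opening: 0.0659
```

Run:
```python
from h import *
o=snap("b");s,t=o["scene"],o["top"]
st=env.get_state();print(st["tool_pos"],st["contact_force"],st["opening"])
im=t["frame"][165:245,320:400]; a=cv2.resize(im,(400,400),interpolation=cv2.INTER_CUBIC)
im=s["frame"][140:220,240:320]; b=cv2.resize(im,(400,400),interpolation=cv2.INTER_CUBIC)
cv2.imwrite("pics/b2.png",np.hstack([a,b]))
```

```text
[ 0.62024664 -0.16865269  0.22562852] [0.23734214 1.56672631 0.96560429] 0.06618392131486853
```

View pics/b2.png

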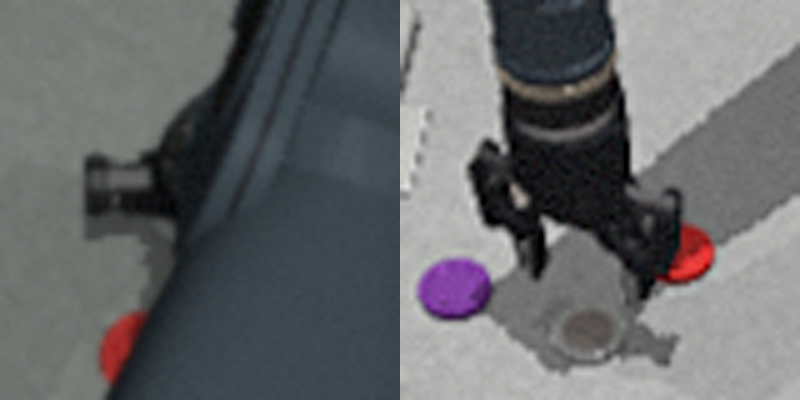

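Run:
```python
from h import *
o=load("b");s=o["scene"]
for p in ((537,276),(643,298)):
    for z in (.055,.059): print(z,np.round(onz(s,(p[0]-400)/5-.4+240,p[1]/5-.4+140,z),4))
```

```text
0.055 [ 0.6232 -0.2012  0.055 ]
0.059 [ 0.6261 -0.1992  0.059 ]
0.055 [ 0.6134 -0.128   0.055 ]
0.059 [ 0.6163 -0.1263  0.059 ]
```

Emit:
play_rows --rows '[{"dx": 0, "dy": 0, "dz": 20, "wx": 0, "wy": 0, "wz": 0}, {"dx": 0, "dy": 0, "dz": 15, "wx": 0, "wy": 0, "wz": 0}, {"dx": 0, "dy": 0, "dz": 8, "wx": 0, "wy": 0, "wz": 0}, {"dx": 0, "dy": 0, "dz": 4, "wx": 0, "wy": 0, "wz": 0}, {"dx": 0, "dy": 0, "dz": 2, "wx": 0, "wy": 0, "wz": 0}, {"dx": 0, "dy": 0, "dz": 1, "wx": 0, "wy": 0, "wz": 0}, {"dx": 0, "dy": 0, "dz": 0, "wx": 0, "wy": 0, "wz": 0}, {"dx": 0, "dy": 0, "dz": 0, "wx": 0, "wy": 0, "wz": 0}]'

```text
clock: 3.45
tool_pos: [0.6204, -0.1687, 0.1759]
tcp_rot: [[-0.999, -0.047, 0.002], [-0.047, 0.999, -0.001], [-0.002, -0.001, -1.0]]
contact_force: [-0.1, -0.4, -0.2]
opening: 0.0659
```

Run:
```python
from h import *
o=snap("c");s,t=o["scene"],o["top"]
st=env.get_state();print(st["tool_pos"],st["contact_force"],st["opening"])
im=s["frame"][160:230,240:310]; b=cv2.resize(im,(560,560),interpolation=cv2.INTER_CUBIC)
cv2.imwrite("pics/c3.png",b)
```

```text
[ 0.62027506 -0.16868733  0.17562742] [ 0.10906873 -0.50294721 -0.44605194] 0.06596347138361486
```

View pics/c3.png

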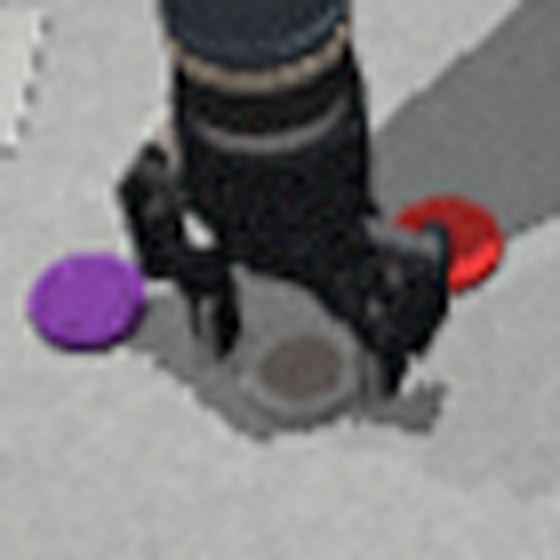

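Emit:
play_rows --rows '[{"dx": 0, "dy": 0, "dz": 2, "wx": 0, "wy": 0, "wz": 0}, {"dx": 0, "dy": 0, "dz": 1.4, "wx": 0, "wy": 0, "wz": 0}, {"dx": 0, "dy": 0, "dz": 0, "wx": 0, "wy": 0, "wz": 0}]' --gripper 57

```text
clock: 3.8
tool_pos: [0.6197, -0.1685, 0.1708]
tcp_rot: [[-0.999, -0.046, -0.001], [-0.046, 0.999, 0.0], [0.001, 0.0, -1.0]]
contact_force: [-0.4, 0.4, -0.4]
opening: 0.0568
```

Emit:
play_rows --rows '[{"dx": 0, "dy": 0, "dz": 0, "wx": 0, "wy": 0, "wz": 0}, {"dx": 0, "dy": 0, "dz": 0, "wx": 0, "wy": 0, "wz": 0}, {"dx": 0, "dy": 0, "dz": 0, "wx": 0, "wy": 0, "wz": 0}, {"dx": 0, "dy": 0, "dz": 0, "wx": 0, "wy": 0, "wz": 0}]' --gripper 45 --force 40

```text
clock: 4.13
tool_pos: [0.62, -0.1686, 0.1715]
tcp_rot: [[-0.999, -0.047, 0.0], [-0.047, 0.999, -0.0], [-0.0, -0.0, -1.0]]
contact_force: [0.5, 0.7, 0.3]
opening: 0.0495
```

Run:
```python
from h import *
o=snap("d");s,t=o["scene"],o["top"]
st=env.get_state();print(st["tool_pos"],st["contact_force"],st["opening"])
im=s["frame"][160:230,240:310]; b=cv2.resize(im,(560,560),interpolation=cv2.INTER_CUBIC)
cv2.imwrite("pics/d3.png",b)
```

```text
[ 0.62000869 -0.16857206  0.17146927] [ 1.21737357 -0.28762992  0.65815462] 0.04937022839386719
```

View pics/d3.png

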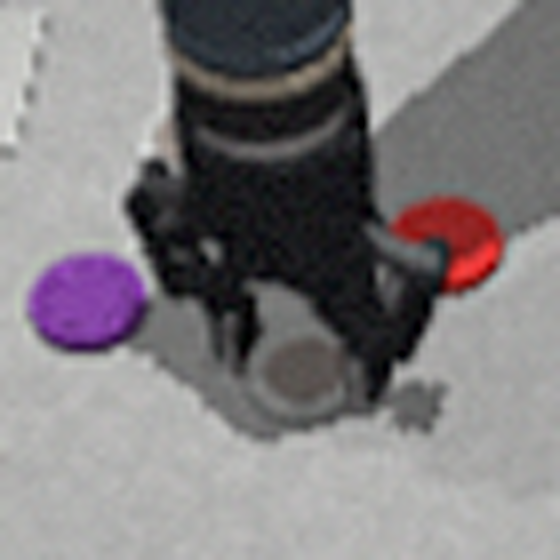

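Emit:
play_rows --rows '[{"dx": 0, "dy": 0, "dz": -2, "wx": 0, "wy": 0, "wz": 0}, {"dx": 0, "dy": 0, "dz": -8, "wx": 0, "wy": 0, "wz": 0}, {"dx": 0, "dy": 0, "dz": -15, "wx": 0, "wy": 0, "wz": 0}, {"dx": 0, "dy": 0, "dz": -25, "wx": 0, "wy": 0, "wz": 0}, {"dx": 0, "dy": 0, "dz": -35, "wx": 0, "wy": 0, "wz": 0}, {"dx": 0, "dy": 0, "dz": -35, "wx": 0, "wy": 0, "wz": 0}, {"dx": 0, "dy": 0, "dz": -35, "wx": 0, "wy": 0, "wz": 0}, {"dx": 0, "dy": 0, "dz": -25, "wx": 0, "wy": 0, "wz": 0}, {"dx": 0, "dy": 0, "dz": -10, "wx": 0, "wy": 0, "wz": 0}, {"dx": 0, "dy": 0, "dz": 0, "wx": 0, "wy": 0, "wz": 0}, {"dx": 0, "dy": 0, "dz": 0, "wx": 0, "wy": 0, "wz": 0}]'

```text
clock: 5.15
tool_pos: [0.6199, -0.1686, 0.3608]
tcp_rot: [[-0.999, -0.047, -0.0], [-0.047, 0.999, 0.0], [0.0, 0.0, -1.0]]
contact_force: [0.1, 1.3, -0.8]
opening: 0.0495
```

Run:
```python
from h import *
o=snap("e");s,t=o["scene"],o["top"]
st=env.get_state();print(st["tool_pos"],st["contact_force"],st["opening"])
im=s["frame"][100:200,230:330]; b=cv2.resize(im,(600,600),interpolation=cv2.INTER_CUBIC)
cv2.imwrite("pics/e3.png",b)
```

```text
[ 0.6194303  -0.16836712  0.35807868] [-0.30893249 -0.0619151  -2.46537281] 0.04952608926727916
```

View pics/e3.png

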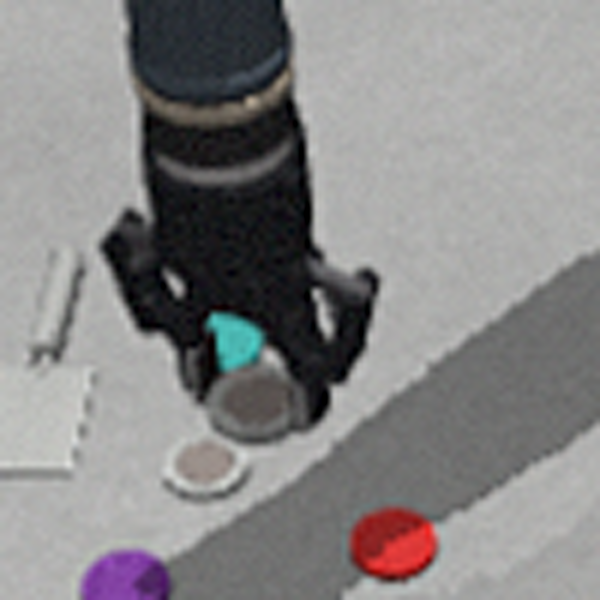

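Emit:
play_rows --rows '[{"dx": 5, "dy": 12.5, "dz": 0, "wx": 0, "wy": 0, "wz": 0}, {"dx": 11.2, "dy": 28.2, "dz": 0, "wx": 0, "wy": 0, "wz": 0}, {"dx": 11.2, "dy": 28.2, "dz": 0, "wx": 0, "wy": 0, "wz": 0}, {"dx": 11.2, "dy": 28.2, "dz": 0, "wx": 0, "wy": 0, "wz": 0}, {"dx": 11.2, "dy": 28.2, "dz": 0, "wx": 0, "wy": 0, "wz": 0}, {"dx": 11.2, "dy": 28.2, "dz": 0, "wx": 0, "wy": 0, "wz": 0}, {"dx": 11.2, "dy": 28.2, "dz": 0, "wx": 0, "wy": 0, "wz": 0}, {"dx": 11.2, "dy": 28.2, "dz": 0, "wx": 0, "wy": 0, "wz": 0}, {"dx": 11.2, "dy": 28.2, "dz": 0, "wx": 0, "wy": 0, "wz": 0}, {"dx": 11.2, "dy": 28.2, "dz": 0, "wx": 0, "wy": 0, "wz": 0}, {"dx": 5.6, "dy": 14.8, "dz": 0, "wx": 0, "wy": 0, "wz": 0}, {"dx": 0, "dy": 0, "dz": 0, "wx": 0, "wy": 0, "wz": 0}]'

```text
clock: 6.25
tool_pos: [0.4934, 0.1097, 0.3584]
tcp_rot: [[-0.999, -0.051, -0.006], [-0.051, 0.999, 0.001], [0.006, 0.001, -1.0]]
contact_force: [0.2, -0.5, -1.5]
opening: 0.0492
```

Run:
```python
from h import *
o=snap("f");s,t=o["scene"],o["top"]
st=env.get_state();print(st["tool_pos"],st["contact_force"],st["opening"])
im=s["frame"][120:240,310:430]; b=cv2.resize(im,(600,600),interpolation=cv2.INTER_CUBIC)
cv2.imwrite("pics/f3.png",b)
e=load("e")["scene"]
# pellet in e: crop px (257,398)/6
u,v=257/6-.4+230,398/6-.4+100
a,b2,el,q=pel(e,int(round(u)),int(round(v)),w=9);print(a,b2,el,q,np.round(onz(e,*b2,.358-.1715+.0086),4))
```

```text
[0.49488798 0.10738999 0.35900244] [ 0.18209561 -0.30478793 -0.98340088] 0.04916191635938067
(np.float64(272.1274430740038), np.float64(165.6926944971537)) (271.8199291229248, 165.6010684967041) [ 8.78028965 12.94633198] (np.float32(-0.09816587), np.float32(8.435409)) [ 0.6155 -0.1722  0.1951]
```

View pics/f3.png

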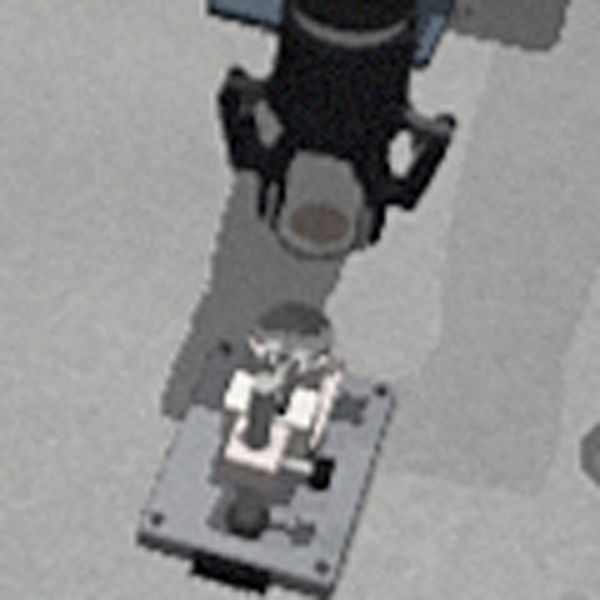

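View pics/f_top.png

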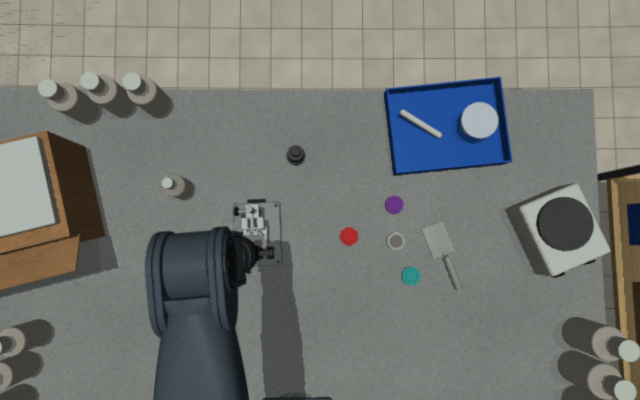

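Run:
```python
from h import *
s=load("f")["scene"]
for w in (8,10):
    a,b2,el,q=pel(s,374,164,w=w);z=.359-.1715+.0086;print(np.round(a,2),np.round(b2,2),el,q,np.round(onz(s,*a,z),4))
print(proj(s,[.4949,.1074,.1961]))
S=lambda x,y:((x+.5)/5-.5+310,(y+.5)/5-.5+120)
for z in (.105,.112,.12): print([np.round(onz(s,*S(*p),z),4) for p in ((250,332),(331,332),(291,303))])
```

```text
[373.48 164.17] [373.49 164.17] [ 7.70179081 11.00611591] (np.float32(0.5046896), np.float32(8.912872)) [0.4921 0.1105 0.1961]
[373.47 164.16] [373.47 164.16] [ 7.79910564 11.08304501] (np.float32(-0.034151115), np.float32(8.912872)) [0.4921 0.1105 0.1961]
(np.float64(372.2282632291265), np.float64(164.4839151403467))
[array([0.5121, 0.0804, 0.105 ]), array([0.4922, 0.1283, 0.105 ]), array([0.4778, 0.0968, 0.105 ])]
[array([0.5184, 0.082 , 0.112 ]), array([0.4985, 0.1295, 0.112 ]), array([0.4843, 0.0982, 0.112 ])]
[array([0.5255, 0.0837, 0.12  ]), array([0.5058, 0.1308, 0.12  ]), array([0.4917, 0.0998, 0.12  ])]
```

Emit:
play_rows --rows '[{"dx": 0, "dy": 0, "dz": 12, "wx": 0, "wy": 0, "wz": 0}, {"dx": 0, "dy": 0, "dz": 12, "wx": 0, "wy": 0, "wz": 0}, {"dx": 0, "dy": 0, "dz": 8, "wx": 0, "wy": 0, "wz": 0}, {"dx": 0, "dy": 0, "dz": 4, "wx": 0, "wy": 0, "wz": 0}, {"dx": 0, "dy": 0, "dz": 0, "wx": 0, "wy": 0, "wz": 0}, {"dx": 0, "dy": 0, "dz": 0, "wx": 0, "wy": 0, "wz": 0}]'

```text
clock: 6.85
tool_pos: [0.4955, 0.1066, 0.3246]
tcp_rot: [[-0.999, -0.046, -0.001], [-0.046, 0.999, -0.0], [0.001, -0.0, -1.0]]
contact_force: [-0.7, -0.2, -0.5]
opening: 0.049
```

Run:
```python
from h import *
o=snap("g");s,t=o["scene"],o["top"]
st=env.get_state();print(st["tool_pos"],st["contact_force"],st["opening"])
im=s["frame"][150:240,325:415]; b=cv2.resize(im,(600,600),interpolation=cv2.INTER_CUBIC)
cv2.imwrite("pics/g3.png",b)
```

```text
[0.49581302 0.10684909 0.32573361] [-0.03435562  0.26141868 -0.43894098] 0.04939148295645722
```

View pics/g3.png

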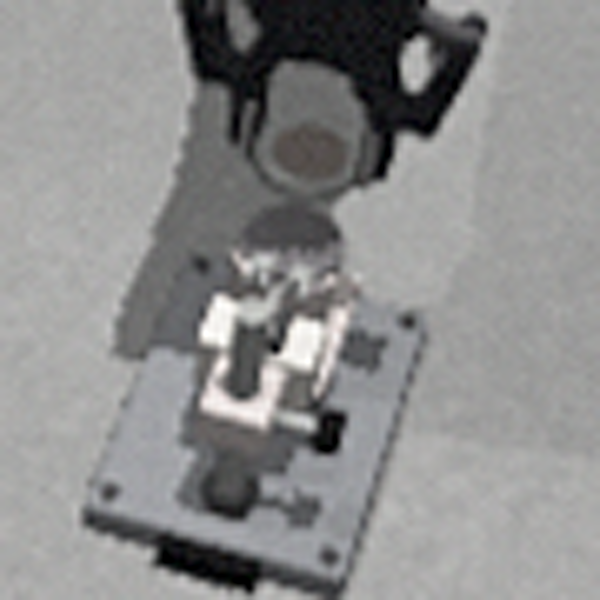

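Run:
```python
from h import *
from scipy.optimize import least_squares
s=load("g")["scene"];a0=load("a")["scene"]
k=600/90
u,v=(313+.5)/k-.5+325,(150+.5)/k-.5+150
a,b,el,q=pel(s,int(round(u)),int(round(v)),w=8);z=.3257-.1715+.0086
m=onz(s,*a,z);print(np.round(a,2),el,m); bias=m-[.4958,.1068,z];print("bias",bias*1000)
def edge(im,c,angs,r0,r1,sg):
    g=cv2.cvtColor(im,cv2.COLOR_BGR2GRAY).astype(np.float32);out=[]
    for A in np.radians(angs):
        r=np.arange(r0,r1,.1);xs=(c[0]+r*np.cos(A)).astype(np.float32);ys=(c[1]+r*np.sin(A)).astype(np.float32)
        vv=cv2.remap(g,xs[None],ys[None],cv2.INTER_CUBIC)[0]
        vv=cv2.GaussianBlur(vv[None],(9,1),2)[0];d=np.diff(vv)*sg;kk=d.argmax();out.append((xs[kk],ys[kk]))
    return np.array(out)
es=edge(a0["frame"],(368.5,186),range(185,360,8),4,11,1)
for zz in (.10,.105,.11,.115,.12,.13,.14):
    Q=np.array([onz(a0,*p,zz) for p in es])[:,:2]
    f=least_squares(lambda p:np.hypot(*(Q-p[:2]).T)-.0255,[.51,.108],loss="soft_l1",f_scale=.001)
    c=f.x-bias[:2]; print(zz,np.round(c,4),round(np.abs(f.fun).mean()*1000,2))
```

```text
[371.13 172.39] [ 8.21126938 11.33781528] [0.49583438 0.1077258  0.1628    ]
bias [3.43786742e-02 9.25798650e-01 8.32667268e-14]
0.1 [0.496  0.1051] 0.71
0.105 [0.5007 0.1062] 0.74
0.11 [0.5053 0.1072] 0.76
0.115 [0.51   0.1082] 0.79
0.12 [0.5147 0.1093] 0.81
0.13 [0.524  0.1113] 0.86
0.14 [0.5333 0.1134] 0.91
```

Emit:
play_rows --rows '[{"dx": 0, "dy": 0.5, "dz": 3, "wx": 0, "wy": 0, "wz": 0}, {"dx": 0, "dy": 0, "dz": 3, "wx": 0, "wy": 0, "wz": 0}, {"dx": 0, "dy": 0, "dz": 3, "wx": 0, "wy": 0, "wz": 0}, {"dx": 0, "dy": 0, "dz": 3, "wx": 0, "wy": 0, "wz": 0}, {"dx": 0, "dy": 0, "dz": 3, "wx": 0, "wy": 0, "wz": 0}, {"dx": 0, "dy": 0, "dz": 3, "wx": 0, "wy": 0, "wz": 0}, {"dx": 0, "dy": 0, "dz": 2, "wx": 0, "wy": 0, "wz": 0}, {"dx": 0, "dy": 0, "dz": 0, "wx": 0, "wy": 0, "wz": 0}, {"dx": 0, "dy": 0, "dz": 0, "wx": 0, "wy": 0, "wz": 0}]'

```text
clock: 7.7
tool_pos: [0.4954, 0.1076, 0.3051]
tcp_rot: [[-0.999, -0.047, -0.0], [-0.047, 0.999, -0.0], [0.0, -0.0, -1.0]]
contact_force: [0.2, 0.3, -0.7]
opening: 0.0492
```

Run:
```python
from h import *
o=snap("i");s,t=o["scene"],o["top"]
st=env.get_state();print(st["tool_pos"],st["contact_force"],st["ft_torque"],st["opening"])
im=s["frame"][150:240,325:415]; b=cv2.resize(im,(600,600),interpolation=cv2.INTER_CUBIC)
cv2.imwrite("pics/i3.png",b)
```

```text
[0.49560289 0.10754458 0.30547165] [ 0.47080951 -0.53942372 -1.23006424] [-0.00261395 -0.02780396 -0.02481961] 0.04960257330155732
```

View pics/i3.png

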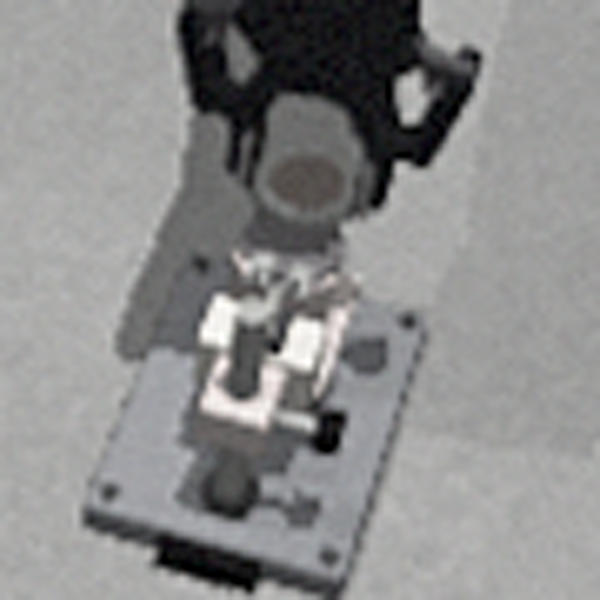

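Emit:
play_rows --rows '[{"dx": 0, "dy": 0, "dz": 2, "wx": 0, "wy": 0, "wz": 0}, {"dx": 0, "dy": 0, "dz": 2, "wx": 0, "wy": 0, "wz": 0}, {"dx": 0, "dy": 0, "dz": 2, "wx": 0, "wy": 0, "wz": 0}, {"dx": 0, "dy": 0, "dz": 2, "wx": 0, "wy": 0, "wz": 0}, {"dx": 0, "dy": 0, "dz": 0, "wx": 0, "wy": 0, "wz": 0}]'

```text
clock: 8.22
tool_pos: [0.4953, 0.1075, 0.2966]
tcp_rot: [[-0.999, -0.047, -0.001], [-0.047, 0.999, -0.0], [0.001, -0.0, -1.0]]
contact_force: [0.2, 0.4, -1.5]
opening: 0.0491
```

Emit:
play_rows --rows '[{"dx": 0, "dy": 0, "dz": 1.5, "wx": 0, "wy": 0, "wz": 0}, {"dx": 0, "dy": 0, "dz": 1.5, "wx": 0, "wy": 0, "wz": 0}, {"dx": 0, "dy": 0, "dz": 0, "wx": 0, "wy": 0, "wz": 0}]'

```text
clock: 8.47
tool_pos: [0.4954, 0.1075, 0.2939]
tcp_rot: [[-0.999, -0.046, -0.001], [-0.046, 0.999, -0.0], [0.001, -0.0, -1.0]]
contact_force: [0.3, 0.4, -0.8]
opening: 0.0493
```

Emit:
play_rows --rows '[{"dx": 0, "dy": 0, "dz": 1.5, "wx": 0, "wy": 0, "wz": 0}, {"dx": 0, "dy": 0, "dz": 1.5, "wx": 0, "wy": 0, "wz": 0}, {"dx": 0, "dy": 0, "dz": 0, "wx": 0, "wy": 0, "wz": 0}]'

```text
clock: 8.72
tool_pos: [0.4956, 0.1076, 0.2918]
tcp_rot: [[-0.999, -0.047, 0.001], [-0.047, 0.999, 0.0], [-0.001, 0.0, -1.0]]
contact_force: [-1.2, -0.2, 2.6]
opening: 0.0495
```

Run:
```python
from h import *
st=env.get_state();print(st["tool_pos"],st["contact_force"],st["ft_torque"],st["opening"])
o=snap("j");s,t=o["scene"],o["top"]
st=env.get_state();print(st["tool_pos"],st["contact_force"],st["ft_torque"],st["opening"])
im=s["frame"][150:240,325:415]; b=cv2.resize(im,(600,600),interpolation=cv2.INTER_CUBIC)
cv2.imwrite("pics/j3.png",b)
```

```text
[0.49561501 0.10756573 0.29181221] [-1.18195966 -0.18086934  2.60483343] [-0.01405709  0.23532353  0.02075806] 0.04952067311382551
[0.49558516 0.10755559 0.29201188] [-0.59697374  0.78021221  2.72655837] [-0.0003371   0.29267112 -0.00629086] 0.04955296032458904
```

View pics/j3.png

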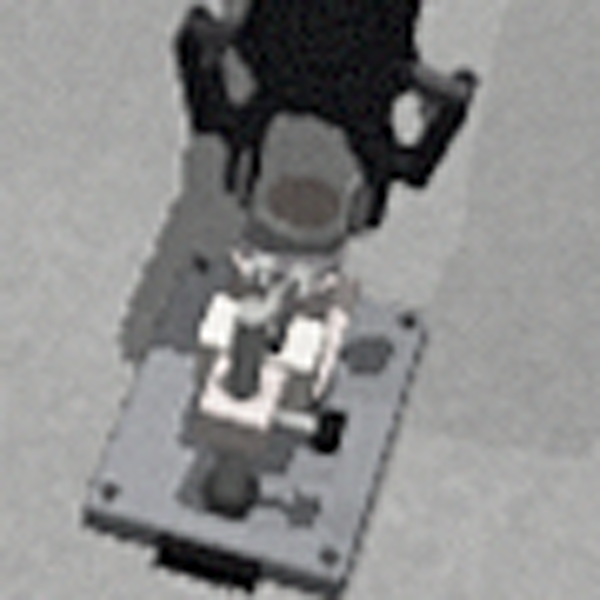

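Emit:
play_rows --rows '[{"dx": 0, "dy": 0, "dz": 0.7, "wx": 0, "wy": 0, "wz": 0}, {"dx": 0, "dy": 0, "dz": 0.8, "wx": 0, "wy": 0, "wz": 0}, {"dx": 0, "dy": 0, "dz": 0, "wx": 0, "wy": 0, "wz": 0}, {"dx": 0, "dy": 0, "dz": 0, "wx": 0, "wy": 0, "wz": 0}]'

```text
clock: 9.15
tool_pos: [0.4956, 0.1076, 0.29]
tcp_rot: [[-0.999, -0.047, 0.0], [-0.047, 0.999, 0.0], [-0.0, 0.0, -1.0]]
contact_force: [-0.3, 0.0, 2.9]
opening: 0.049
```

Run:
```python
from h import *
st=env.get_state();print(st["tool_pos"],st["contact_force"],st["ft_torque"],st["opening"])
o=snap("k");
st=env.get_state();print(st["tool_pos"],st["contact_force"],st["ft_torque"],st["opening"])
for n,c in (("i",(371,176)),("j",(370,179)),("k",(370,180))):
    s=load(n)["scene"]; a,b,el,q=pel(s,*c,w=8); print(n,np.round(a,2),el)
```

```text
[0.49561057 0.10757619 0.28998221] [-0.29020864  0.02999275  2.8690535 ] [-0.06672803  0.23138524  0.00273435] 0.048972107982638555
[0.49563769 0.10755024 0.28998591] [-0.64121757 -0.14969445  4.25484672] [ 0.00509404  0.19515731 -0.01890335] 0.048907033116457777
i [370.73 176.65] [ 8.38297462 11.75133228]
j [370.03 179.79] [ 8.2544117  11.30496693]
k [370.23 180.03] [ 7.73863411 10.38047314]
```

Emit:
play_rows --rows '[{"dx": 0, "dy": 0, "dz": 1.5, "wx": 0, "wy": 0, "wz": 0}, {"dx": 0, "dy": 0, "dz": 1.5, "wx": 0, "wy": 0, "wz": 0}, {"dx": 0, "dy": 0, "dz": 1.5, "wx": 0, "wy": 0, "wz": 0}, {"dx": 0, "dy": 0, "dz": 0.5, "wx": 0, "wy": 0, "wz": 0}, {"dx": 0, "dy": 0, "dz": 0, "wx": 0, "wy": 0, "wz": 0}, {"dx": 0, "dy": 0, "dz": 0, "wx": 0, "wy": 0, "wz": 0}]'

```text
clock: 9.75
tool_pos: [0.4956, 0.1076, 0.2853]
tcp_rot: [[-0.999, -0.047, 0.001], [-0.047, 0.999, 0.0], [-0.001, 0.0, -1.0]]
contact_force: [-2.2, 0.6, 6.2]
opening: 0.0496
```

Run:
```python
from h import *
o=snap("l");
st=env.get_state();print(st["tool_pos"],st["contact_force"],st["ft_torque"],st["opening"])
s=o["scene"]; a,b,el,q=pel(s,370,181,w=8); print(np.round(a,2),el)
im=s["frame"][160:220,340:400]; b=cv2.resize(im,(600,600),interpolation=cv2.INTER_CUBIC)
cv2.imwrite("pics/l3.png",b)
```

```text
[0.49562102 0.1075371  0.28532577] [-1.65706636 -0.66608189  6.36957234] [-0.06026073  0.34175689  0.03676861] 0.04955164149746834
[369.95 181.03] [ 7.67185259 10.66737461]
```

View pics/l3.png

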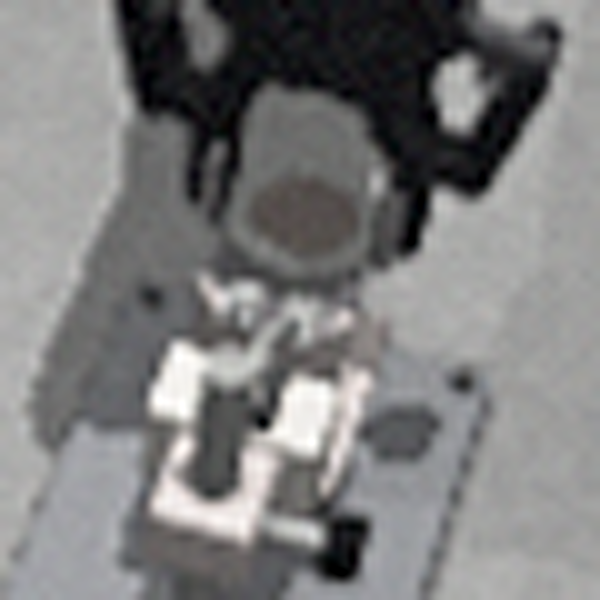

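Emit:
play_rows --rows '[{"dx": 0, "dy": 0, "dz": 1, "wx": 0, "wy": 0, "wz": 0}, {"dx": 0, "dy": 0, "dz": 0.7, "wx": 0, "wy": 0, "wz": 0}, {"dx": 0, "dy": 0, "dz": 0, "wx": 0, "wy": 0, "wz": 0}]'

```text
clock: 10.1
tool_pos: [0.4956, 0.1075, 0.2837]
tcp_rot: [[-0.999, -0.046, 0.001], [-0.046, 0.999, 0.0], [-0.001, -0.0, -1.0]]
contact_force: [-2.2, 0.3, 7.0]
opening: 0.0497
```

Emit:
play_rows --rows '[{"dx": 0, "dy": 0, "dz": 0.8, "wx": 0, "wy": 0, "wz": 0}, {"dx": 0, "dy": 0, "dz": 0, "wx": 0, "wy": 0, "wz": 0}, {"dx": 0, "dy": 0, "dz": 0, "wx": 0, "wy": 0, "wz": 0}]'

```text
clock: 10.35
tool_pos: [0.4956, 0.1076, 0.2831]
tcp_rot: [[-0.999, -0.047, 0.001], [-0.047, 0.999, 0.0], [-0.001, 0.0, -1.0]]
contact_force: [-1.1, 0.1, 6.5]
opening: 0.0496
```

Run:
```python
from h import *
st=env.get_state();print(st["tool_pos"],st["contact_force"],st["ft_torque"],st["opening"])
```

```text
[0.49559733 0.10758325 0.28313636] [-1.10263212  0.07971184  6.48376653] [-0.0636893   0.47452055  0.0663193 ] 0.04960555515736893
```

Emit:
play_rows --rows '[{"dx": 0, "dy": 0, "dz": 0.7, "wx": 0, "wy": 0, "wz": 0}, {"dx": 0, "dy": 0, "dz": 0, "wx": 0, "wy": 0, "wz": 0}, {"dx": 0, "dy": 0, "dz": 0, "wx": 0, "wy": 0, "wz": 0}]'

```text
clock: 10.6
tool_pos: [0.4956, 0.1076, 0.2825]
tcp_rot: [[-0.999, -0.047, 0.001], [-0.047, 0.999, 0.0], [-0.001, 0.0, -1.0]]
contact_force: [-3.5, -0.0, 8.2]
opening: 0.0491
```

Emit:
play_rows --rows '[{"dx": 0, "dy": 0, "dz": 0.7, "wx": 0, "wy": 0, "wz": 0}, {"dx": 0, "dy": 0, "dz": 0, "wx": 0, "wy": 0, "wz": 0}, {"dx": 0, "dy": 0, "dz": 0, "wx": 0, "wy": 0, "wz": 0}]'

```text
clock: 10.85
tool_pos: [0.4956, 0.1076, 0.282]
tcp_rot: [[-0.999, -0.047, 0.001], [-0.047, 0.999, 0.0], [-0.001, -0.0, -1.0]]
contact_force: [-2.4, -0.1, 8.7]
opening: 0.0495
```

Emit:
play_rows --rows '[{"dx": 0, "dy": 0, "dz": 0.7, "wx": 0, "wy": 0, "wz": 0}, {"dx": 0, "dy": 0, "dz": 0, "wx": 0, "wy": 0, "wz": 0}, {"dx": 0, "dy": 0, "dz": 0, "wx": 0, "wy": 0, "wz": 0}]'

```text
clock: 11.1
tool_pos: [0.4955, 0.1076, 0.282]
tcp_rot: [[-0.999, -0.047, 0.001], [-0.047, 0.999, 0.0], [-0.001, -0.0, -1.0]]
contact_force: [-4.3, -0.9, 10.9]
opening: 0.049
```

Run:
```python
from h import *
o=snap("m");
st=env.get_state();print(st["tool_pos"],st["contact_force"],st["ft_torque"],st["opening"])
s=o["scene"]; a,b,el,q=pel(s,370,181,w=8); print(np.round(a,2),el)
im=s["frame"][160:220,340:400]; b=cv2.resize(im,(600,600),interpolation=cv2.INTER_CUBIC)
cv2.imwrite("pics/m3.png",b)
```

```text
[0.49553452 0.10755093 0.28196375] [-3.88505995 -0.56435435 11.06870499] [-0.07258037  0.80025942 -0.02006561] 0.04935536238070115
[369.9  181.82] [ 8.27630138 11.67153454]
```

View pics/m3.png

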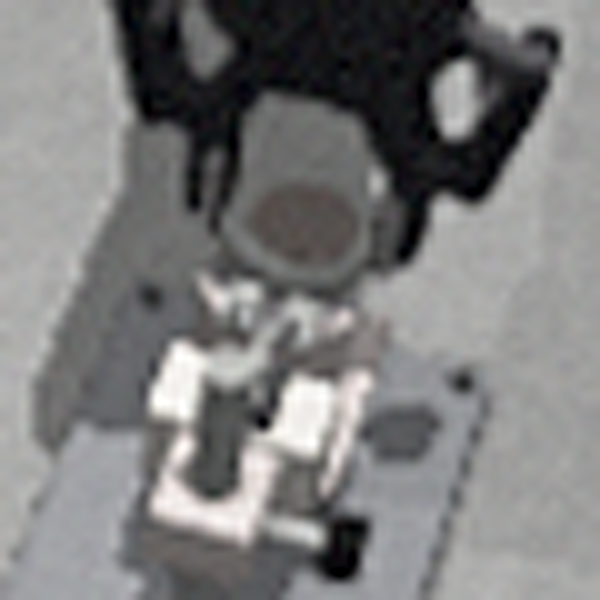

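Emit:
play_rows --rows '[{"dx": 0, "dy": 0, "dz": -1, "wx": 0, "wy": 0, "wz": 0}, {"dx": 0, "dy": 0, "dz": -1, "wx": 0, "wy": 0, "wz": 0}, {"dx": 0, "dy": 0, "dz": 0, "wx": 0, "wy": 0, "wz": 0}]'

```text
clock: 11.45
tool_pos: [0.4956, 0.1076, 0.2833]
tcp_rot: [[-0.999, -0.047, 0.001], [-0.047, 0.999, 0.0], [-0.001, -0.0, -1.0]]
contact_force: [-2.9, -0.2, 8.0]
opening: 0.0494
```

Emit:
play_rows --rows '[{"dx": -1.5, "dy": 0, "dz": 0, "wx": 0, "wy": 0, "wz": 0}, {"dx": -1.5, "dy": 0, "dz": 0, "wx": 0, "wy": 0, "wz": 0}, {"dx": -1.5, "dy": 0, "dz": 0, "wx": 0, "wy": 0, "wz": 0}, {"dx": -1, "dy": 0, "dz": 0, "wx": 0, "wy": 0, "wz": 0}, {"dx": 0, "dy": 0, "dz": 0, "wx": 0, "wy": 0, "wz": 0}]'

```text
clock: 11.87
tool_pos: [0.5003, 0.1078, 0.2824]
tcp_rot: [[-0.999, -0.047, -0.003], [-0.047, 0.999, -0.0], [0.003, 0.0, -1.0]]
contact_force: [-4.5, -0.4, 7.2]
opening: 0.0498
```

Emit:
play_rows --rows '[{"dx": -1.5, "dy": 0, "dz": -0.4, "wx": 0, "wy": 0, "wz": 0}, {"dx": -1.5, "dy": 0, "dz": 0, "wx": 0, "wy": 0, "wz": 0}, {"dx": -1, "dy": 0, "dz": 0, "wx": 0, "wy": 0, "wz": 0}, {"dx": 0, "dy": 0, "dz": 0, "wx": 0, "wy": 0, "wz": 0}, {"dx": 0, "dy": 0, "dz": 0, "wx": 0, "wy": 0, "wz": 0}]'

```text
clock: 12.28
tool_pos: [0.5043, 0.108, 0.2829]
tcp_rot: [[-0.999, -0.047, -0.002], [-0.047, 0.999, -0.0], [0.002, 0.0, -1.0]]
contact_force: [-5.4, -0.0, 7.4]
opening: 0.0498
```

Run:
```python
from h import *
o=snap("n");
st=env.get_state();print(st["tool_pos"],st["contact_force"],st["ft_torque"],st["opening"])
s=o["scene"]
im=s["frame"][160:220,340:400]; b=cv2.resize(im,(600,600),interpolation=cv2.INTER_CUBIC)
cv2.imwrite("pics/n3.png",b)
```

```text
[0.50424685 0.10804129 0.28286324] [-3.94558851 -0.36715462  7.52733462] [-0.0570927   0.96989403  0.05207609] 0.049449875841387096
```

View pics/n3.png

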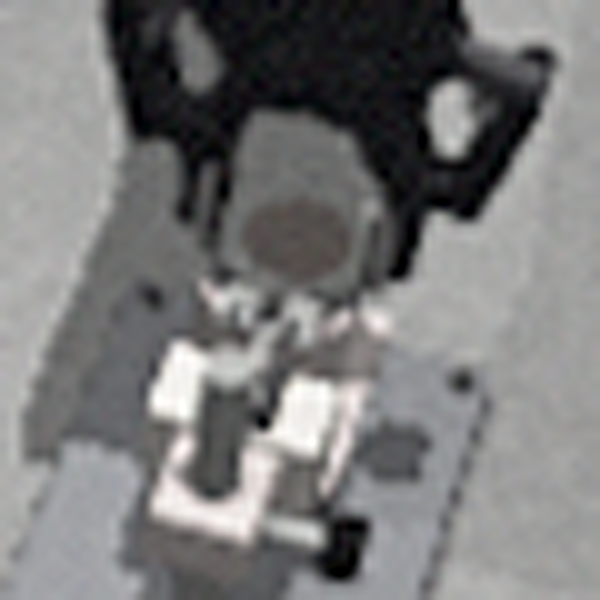

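Emit:
play_rows --rows '[{"dx": -1.5, "dy": 0, "dz": 0, "wx": 0, "wy": 0, "wz": 0}, {"dx": -1.5, "dy": 0, "dz": 0, "wx": 0, "wy": 0, "wz": 0}, {"dx": -1, "dy": 0, "dz": 0, "wx": 0, "wy": 0, "wz": 0}, {"dx": 0, "dy": 0, "dz": 0, "wx": 0, "wy": 0, "wz": 0}]'

```text
clock: 12.72
tool_pos: [0.5083, 0.1082, 0.2828]
tcp_rot: [[-0.999, -0.047, -0.002], [-0.047, 0.999, -0.0], [0.002, 0.0, -1.0]]
contact_force: [-4.8, -0.8, 7.5]
opening: 0.0494
```

Emit:
play_rows --rows '[{"dx": -1, "dy": 0, "dz": 0, "wx": 0, "wy": 0, "wz": 0}, {"dx": -1, "dy": 0, "dz": 0, "wx": 0, "wy": 0, "wz": 0}, {"dx": -0.5, "dy": 0, "dz": 0, "wx": 0, "wy": 0, "wz": 0}, {"dx": 0, "dy": 0, "dz": 0, "wx": 0, "wy": 0, "wz": 0}]'

```text
clock: 13.05
tool_pos: [0.5107, 0.1083, 0.2828]
tcp_rot: [[-0.999, -0.047, -0.003], [-0.047, 0.999, -0.0], [0.003, 0.0, -1.0]]
contact_force: [-5.4, -0.2, 7.3]
opening: 0.0489
```

Moving freely, steady friction of about 5 N. Continuing in small steps.

Emit:
play_rows --rows '[{"dx": -1, "dy": 0, "dz": 0, "wx": 0, "wy": 0, "wz": 0}, {"dx": -1, "dy": 0, "dz": 0, "wx": 0, "wy": 0, "wz": 0}, {"dx": 0, "dy": 0, "dz": 0, "wx": 0, "wy": 0, "wz": 0}]'

```text
clock: 13.3
tool_pos: [0.5127, 0.1084, 0.2828]
tcp_rot: [[-0.999, -0.047, -0.003], [-0.047, 0.999, -0.0], [0.003, 0.0, -1.0]]
contact_force: [-4.7, -0.4, 6.7]
opening: 0.0493
```

Emit:
play_rows --rows '[{"dx": -1, "dy": 0, "dz": 0, "wx": 0, "wy": 0, "wz": 0}, {"dx": -0.5, "dy": 0, "dz": 0, "wx": 0, "wy": 0, "wz": 0}, {"dx": 0, "dy": 0, "dz": 0, "wx": 0, "wy": 0, "wz": 0}]'

```text
clock: 13.55
tool_pos: [0.5142, 0.1085, 0.2828]
tcp_rot: [[-0.999, -0.047, -0.003], [-0.047, 0.999, -0.0], [0.003, 0.0, -1.0]]
contact_force: [-4.5, 0.1, 7.1]
opening: 0.0493
```

Emit:
play_rows --rows '[{"dx": -1, "dy": 0, "dz": 0, "wx": 0, "wy": 0, "wz": 0}, {"dx": -0.5, "dy": 0, "dz": 0, "wx": 0, "wy": 0, "wz": 0}, {"dx": 0, "dy": 0, "dz": 0, "wx": 0, "wy": 0, "wz": 0}]'

```text
clock: 13.8
tool_pos: [0.5159, 0.1086, 0.2826]
tcp_rot: [[-0.999, -0.047, -0.002], [-0.047, 0.999, 0.0], [0.002, 0.0, -1.0]]
contact_force: [-3.7, -0.1, 4.6]
opening: 0.0498
```

Run:
```python
from h import *
o=snap("p");
st=env.get_state();print(st["tool_pos"],st["contact_force"],st["ft_torque"],st["opening"])
s=o["scene"]
im=s["frame"][160:220,340:400]; b=cv2.resize(im,(600,600),interpolation=cv2.INTER_CUBIC)
cv2.imwrite("pics/p3.png",b)
```

```text
[0.51593885 0.10858119 0.28242056] [-4.29439923 -0.24162771  6.10910928] [0.0222811  0.72826475 0.02184021] 0.04940480033306039
```

View pics/p3.png

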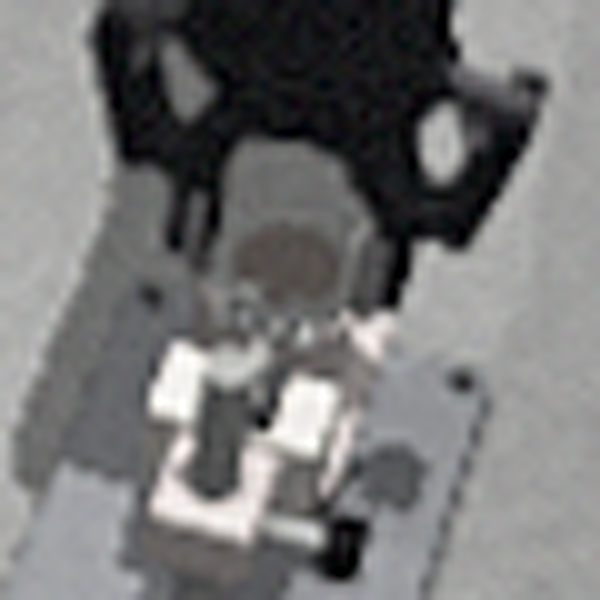

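Emit:
play_rows --rows '[{"dx": -0.5, "dy": 0, "dz": 0, "wx": 0, "wy": 0, "wz": 0}, {"dx": -0.5, "dy": 0, "dz": 0, "wx": 0, "wy": 0, "wz": 0}, {"dx": 0, "dy": 0, "dz": 0, "wx": 0, "wy": 0, "wz": 0}]'

```text
clock: 14.15
tool_pos: [0.5174, 0.1086, 0.2824]
tcp_rot: [[-0.999, -0.047, -0.001], [-0.047, 0.999, 0.0], [0.001, 0.0, -1.0]]
contact_force: [-3.8, 0.9, 4.6]
opening: 0.0492
```

Emit:
play_rows --rows '[{"dx": -0.5, "dy": 0, "dz": 0, "wx": 0, "wy": 0, "wz": 0}, {"dx": -0.5, "dy": 0, "dz": 0, "wx": 0, "wy": 0, "wz": 0}, {"dx": 0, "dy": 0, "dz": 0, "wx": 0, "wy": 0, "wz": 0}]'

```text
clock: 14.4
tool_pos: [0.5178, 0.1086, 0.2823]
tcp_rot: [[-0.999, -0.047, -0.003], [-0.047, 0.999, -0.0], [0.003, 0.0, -1.0]]
contact_force: [-5.8, 0.2, 6.4]
opening: 0.0496
```

Emit:
play_rows --rows '[{"dx": -0.5, "dy": 0, "dz": 0, "wx": 0, "wy": 0, "wz": 0}, {"dx": -0.4, "dy": 0, "dz": 0, "wx": 0, "wy": 0, "wz": 0}, {"dx": 0, "dy": 0, "dz": 0, "wx": 0, "wy": 0, "wz": 0}]'

```text
clock: 14.65
tool_pos: [0.5181, 0.1087, 0.2823]
tcp_rot: [[-0.999, -0.047, -0.005], [-0.047, 0.999, -0.0], [0.005, 0.0, -1.0]]
contact_force: [-7.8, -0.1, 7.6]
opening: 0.0494
```

Run:
```python
from h import *
st=env.get_state();print(st["tool_pos"],st["contact_force"],st["ft_torque"],st["opening"])
o=snap("q");
s=o["scene"]
im=s["frame"][160:220,340:400]; b=cv2.resize(im,(600,600),interpolation=cv2.INTER_CUBIC)
cv2.imwrite("pics/q3.png",b)
st=env.get_state();print(st["tool_pos"],st["contact_force"],st["ft_torque"],st["opening"])
```

```text
[0.51810182 0.10867804 0.2822668 ] [-7.76015418 -0.130955    7.58676327] [-0.04418693  1.63694625 -0.05772161] 0.04938500070499175
[0.51809394 0.10866255 0.28226856] [-7.4365525  -0.42780619  6.63371172] [-0.03953104  1.61478676 -0.02883522] 0.049859795745827
```

View pics/q3.png

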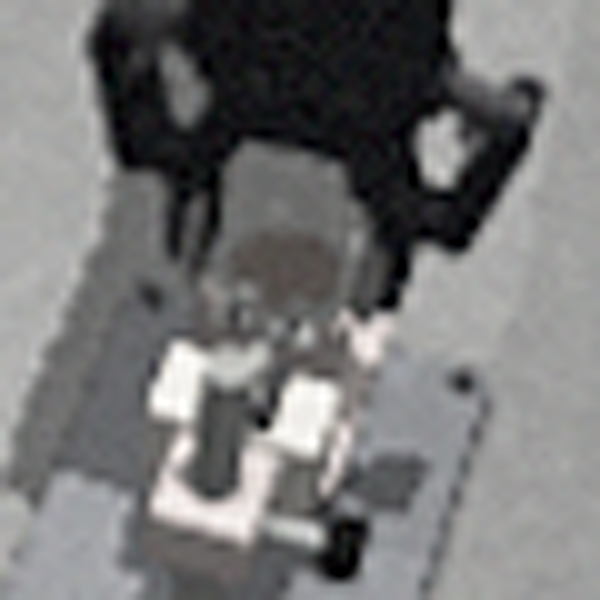

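Emit:
play_rows --rows '[{"dx": 0, "dy": 0, "dz": -0.8, "wx": 0, "wy": 0, "wz": 0}, {"dx": 0, "dy": 0, "dz": -0.8, "wx": 0, "wy": 0, "wz": 0}, {"dx": 0, "dy": 0, "dz": 0, "wx": 0, "wy": 0, "wz": 0}]'

```text
clock: 15.0
tool_pos: [0.5182, 0.1086, 0.2828]
tcp_rot: [[-0.999, -0.047, -0.005], [-0.047, 0.999, -0.0], [0.005, 0.0, -1.0]]
contact_force: [-5.2, -1.0, 3.1]
opening: 0.0496
```

Emit:
play_rows --rows '[{"dx": 0, "dy": 0, "dz": 0, "wx": 0, "wy": 0, "wz": 0}, {"dx": 0, "dy": 0, "dz": 0, "wx": 0, "wy": 0, "wz": 0}, {"dx": 0, "dy": 0, "dz": 0, "wx": 0, "wy": 0, "wz": 0}, {"dx": 0, "dy": 0, "dz": 0, "wx": 0, "wy": 0, "wz": 0}]' --gripper 64

```text
clock: 15.33
tool_pos: [0.5198, 0.1086, 0.284]
tcp_rot: [[-0.999, -0.046, 0.001], [-0.046, 0.999, -0.0], [-0.001, -0.0, -1.0]]
contact_force: [0.3, 0.1, 0.5]
opening: 0.0638
```

Run:
```python
from h import *
st=env.get_state();print(st["tool_pos"],st["contact_force"],st["ft_torque"],st["opening"])
o=snap("r");
s=o["scene"]
im=s["frame"][160:220,340:400]; b=cv2.resize(im,(600,600),interpolation=cv2.INTER_CUBIC)
cv2.imwrite("pics/r3.png",b)
```

```text
[0.51983325 0.10862236 0.28397356] [0.34652931 0.06842916 0.47385287] [0.00963972 0.00662407 0.0046212 ] 0.06380285561304178
```

View pics/r3.png

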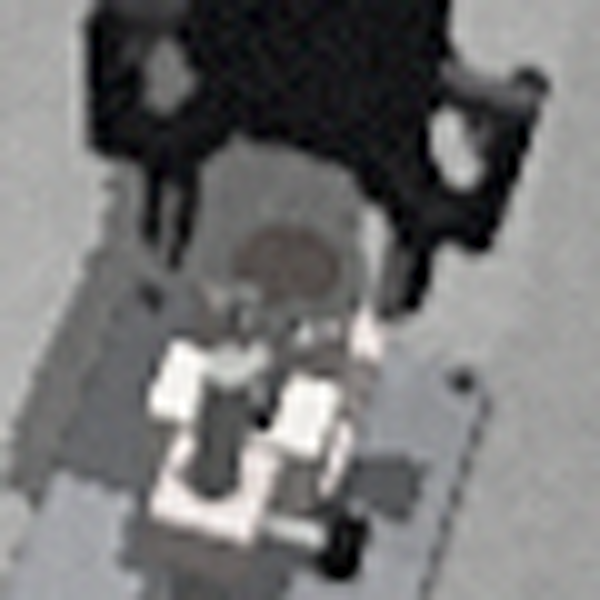

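Emit:
play_rows --rows '[{"dx": 0, "dy": 0, "dz": -5, "wx": 0, "wy": 0, "wz": 0}, {"dx": 0, "dy": 0, "dz": -15, "wx": 0, "wy": 0, "wz": 0}, {"dx": 0, "dy": 0, "dz": -30, "wx": 0, "wy": 0, "wz": 0}, {"dx": 0, "dy": 0, "dz": -30, "wx": 0, "wy": 0, "wz": 0}, {"dx": 0, "dy": 0, "dz": 0, "wx": 0, "wy": 0, "wz": 0}]'

```text
clock: 15.85
tool_pos: [0.5209, 0.1088, 0.3718]
tcp_rot: [[-0.999, -0.047, 0.012], [-0.047, 0.999, 0.001], [-0.012, 0.0, -1.0]]
contact_force: [1.2, -0.3, 1.8]
opening: 0.0642
```

Emit:
play_rows --rows '[{"dx": 0.9, "dy": -17, "dz": 0, "wx": 0, "wy": 0, "wz": 0}, {"dx": 1.8, "dy": -35, "dz": 0, "wx": 0, "wy": 0, "wz": 0}, {"dx": 1.8, "dy": -35, "dz": 0, "wx": 0, "wy": 0, "wz": 0}, {"dx": 1.8, "dy": -35, "dz": 0, "wx": 0, "wy": 0, "wz": 0}, {"dx": 1.8, "dy": -35, "dz": 0, "wx": 0, "wy": 0, "wz": 0}, {"dx": 1.8, "dy": -35, "dz": 0, "wx": 0, "wy": 0, "wz": 0}, {"dx": 1.8, "dy": -35, "dz": 0, "wx": 0, "wy": 0, "wz": 0}, {"dx": 1.8, "dy": -35, "dz": 0, "wx": 0, "wy": 0, "wz": 0}, {"dx": 1.8, "dy": -35, "dz": 0, "wx": 0, "wy": 0, "wz": 0}, {"dx": 1.8, "dy": -35, "dz": 0, "wx": 0, "wy": 0, "wz": 0}, {"dx": 1.8, "dy": -35, "dz": 0, "wx": 0, "wy": 0, "wz": 0}, {"dx": 0.8, "dy": -16.8, "dz": 0, "wx": 0, "wy": 0, "wz": 0}]' --gripper 66

```text
clock: 16.85
tool_pos: [0.5172, -0.2795, 0.3642]
tcp_rot: [[-0.999, -0.043, 0.001], [-0.043, 0.999, -0.002], [-0.001, -0.002, -1.0]]
contact_force: [0.2, 0.2, 0.2]
opening: 0.0662
```

Emit:
play_rows --rows '[{"dx": 0, "dy": 0, "dz": 0, "wx": 0, "wy": 0, "wz": 0}, {"dx": 0, "dy": 0, "dz": 0, "wx": 0, "wy": 0, "wz": 0}, {"dx": 0, "dy": 0, "dz": 0, "wx": 0, "wy": 0, "wz": 0}]'

```text
clock: 17.1
tool_pos: [0.5177, -0.2747, 0.3644]
tcp_rot: [[-0.999, -0.047, 0.0], [-0.047, 0.999, 0.001], [-0.0, 0.001, -1.0]]
contact_force: [0.1, 0.8, -0.3]
opening: 0.0658
```

Run:
```python
from h import *
o=snap("s");s,t=o["scene"],o["top"]
st=env.get_state();print(st["tool_pos"],st["contact_force"],st["opening"])
a=cv2.resize(s["frame"][170:230,335:395],(400,400),interpolation=cv2.INTER_CUBIC)
b=cv2.resize(t["frame"][200:270,225:295],(400,400),interpolation=cv2.INTER_CUBIC)
cv2.imwrite("pics/s3.png",np.hstack([a,b]))
p=pel(s,369,187,w=8);print(p,onz(s,*p[0],.1215))
p=pel(t,254,242,w=10);print(p,onz(t,*p[0],.1215))
```

```text
[ 0.51785589 -0.27413764  0.36453884] [-0.06220717  0.89504764 -0.60352562] 0.06596888769990682
((np.float64(368.3585161523626), np.float64(185.8423637897782)), (368.36579275131226, 185.84319257736206), array([ 7.3892293 , 11.00423908]), (np.float32(2.0677898), np.float32(15.19229))) [0.51555525 0.10928248 0.1215    ]
((np.float64(252.13344732543896), np.float64(241.65933799510003)), (252.1309871673584, 241.6578779220581), array([13.74309635, 13.95583153]), (np.float32(-1.9691205), np.float32(11.920761))) [0.51842284 0.10976646 0.1215    ]
```

View pics/s3.png

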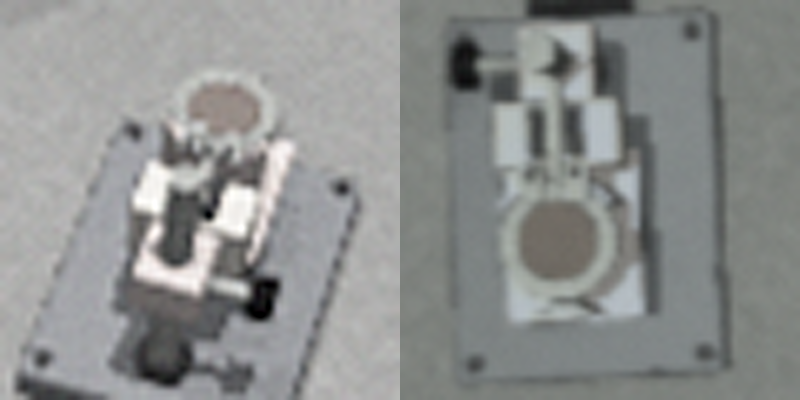

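Emit:
play_rows --rows '[{"dx": 0, "dy": -1.6, "dz": 20, "wx": 0, "wy": 0, "wz": 0}, {"dx": 0, "dy": 0, "dz": 35, "wx": 0, "wy": 0, "wz": 0}, {"dx": 0, "dy": 0, "dz": 35, "wx": 0, "wy": 0, "wz": 0}, {"dx": 0, "dy": 0, "dz": 35, "wx": 0, "wy": 0, "wz": 0}, {"dx": 0, "dy": 0, "dz": 30, "wx": 0, "wy": 0, "wz": 0}, {"dx": 0, "dy": 0, "dz": 15, "wx": 0, "wy": 0, "wz": 0}, {"dx": 0, "dy": 0, "dz": 10, "wx": 0, "wy": 0, "wz": 0}, {"dx": 0, "dy": 0, "dz": 3, "wx": 0, "wy": 0, "wz": 0}, {"dx": 0, "dy": 0, "dz": 0, "wx": 0, "wy": 0, "wz": 0}, {"dx": 0, "dy": 0, "dz": 0, "wx": 0, "wy": 0, "wz": 0}, {"dx": 0, "dy": 0, "dz": 0, "wx": 0, "wy": 0, "wz": 0}]'

```text
clock: 18.12
tool_pos: [0.5187, -0.2777, 0.1836]
tcp_rot: [[-0.999, -0.047, 0.003], [-0.047, 0.999, -0.002], [-0.003, -0.003, -1.0]]
contact_force: [-0.6, 0.3, 0.7]
opening: 0.0661
```

Run:
```python
from h import *
o=snap("t");s,t=o["scene"],o["top"]
st=env.get_state();print(st["tool_pos"],st["contact_force"],st["opening"])
cv2.imwrite("pics/t3.png",cv2.resize(s["frame"][135:205,230:300],(560,560),interpolation=cv2.INTER_CUBIC))
```

```text
[ 0.51847572 -0.27774882  0.18321152] [ 0.59435567 -0.92484814 -0.61729276] 0.06608401242265996
```

View pics/t3.png

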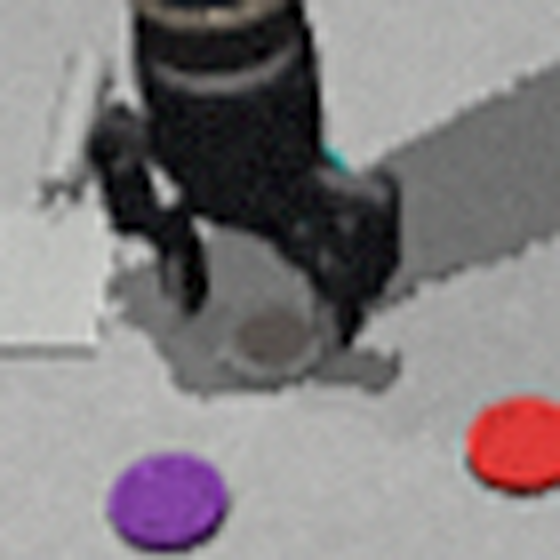

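Emit:
play_rows --rows '[{"dx": 0, "dy": 2, "dz": 4, "wx": 0, "wy": 0, "wz": 0}, {"dx": 0, "dy": 0, "dz": 4, "wx": 0, "wy": 0, "wz": 0}, {"dx": 0, "dy": 0, "dz": 2, "wx": 0, "wy": 0, "wz": 0}, {"dx": 0, "dy": 0, "dz": 1.5, "wx": 0, "wy": 0, "wz": 0}, {"dx": 0, "dy": 0, "dz": 0, "wx": 0, "wy": 0, "wz": 0}, {"dx": 0, "dy": 0, "dz": 0, "wx": 0, "wy": 0, "wz": 0}, {"dx": 0, "dy": 0, "dz": 0, "wx": 0, "wy": 0, "wz": 0}]' --gripper 60

```text
clock: 18.8
tool_pos: [0.5176, -0.2753, 0.1697]
tcp_rot: [[-0.999, -0.046, -0.0], [-0.046, 0.999, -0.0], [0.0, -0.0, -1.0]]
contact_force: [-0.5, -0.3, -0.2]
opening: 0.0607
```

Run:
```python
from h import *
o=snap("u");s,t=o["scene"],o["top"]
st=env.get_state();print(st["tool_pos"],st["contact_force"],st["opening"])
cv2.imwrite("pics/u3.png",cv2.resize(s["frame"][135:205,230:300],(560,560),interpolation=cv2.INTER_CUBIC))
```

```text
[ 0.5176521  -0.27531291  0.16984601] [ 0.7843893   0.53761018 -0.13383631] 0.05994504539603188
```

View pics/u3.png

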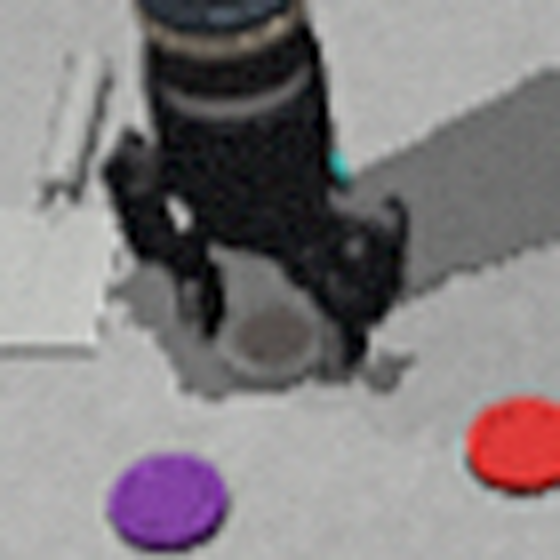

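Emit:
play_rows --rows '[{"dx": 0, "dy": 0, "dz": -1.7, "wx": 0, "wy": 0, "wz": 0}, {"dx": 0, "dy": 0, "dz": 0, "wx": 0, "wy": 0, "wz": 0}]'

```text
clock: 19.07
tool_pos: [0.5177, -0.2754, 0.1719]
tcp_rot: [[-0.999, -0.047, 0.001], [-0.047, 0.999, -0.0], [-0.001, -0.0, -1.0]]
contact_force: [-0.2, -0.0, -0.1]
opening: 0.0596
```

Emit:
play_rows --rows '[{"dx": 0, "dy": 0, "dz": 0, "wx": 0, "wy": 0, "wz": 0}, {"dx": 0, "dy": 0, "dz": 0, "wx": 0, "wy": 0, "wz": 0}, {"dx": 0, "dy": 0, "dz": 0, "wx": 0, "wy": 0, "wz": 0}, {"dx": 0, "dy": 0, "dz": 0, "wx": 0, "wy": 0, "wz": 0}, {"dx": 0, "dy": 0, "dz": 0, "wx": 0, "wy": 0, "wz": 0}]' --gripper 45 --force 50

```text
clock: 19.48
tool_pos: [0.518, -0.2755, 0.1724]
tcp_rot: [[-0.999, -0.047, 0.001], [-0.047, 0.999, -0.001], [-0.001, -0.001, -1.0]]
contact_force: [-0.6, 0.4, 5.2]
opening: 0.0488
```

Run:
```python
from h import *
o=snap("v");s,t=o["scene"],o["top"]
st=env.get_state();print(st["tool_pos"],st["contact_force"],st["opening"])
a=pel(s,263,177,w=9);print(a)
```

```text
[ 0.51796428 -0.27552063  0.17244155] [-0.05517541  0.0529489   5.28081949] 0.048423303009300867
((np.float64(263.84294539804677), np.float64(176.65501997632435)), (263.823016166687, 176.64690589904785), array([7.04819059, 9.50815773]), (np.float32(-0.3671287), np.float32(8.032455)))
```

Emit:
play_rows --rows '[{"dx": 0, "dy": 0, "dz": -2, "wx": 0, "wy": 0, "wz": 0}, {"dx": 0, "dy": 0, "dz": -8, "wx": 0, "wy": 0, "wz": 0}, {"dx": 0, "dy": 0, "dz": -16, "wx": 0, "wy": 0, "wz": 0}, {"dx": 0, "dy": 0, "dz": -26, "wx": 0, "wy": 0, "wz": 0}, {"dx": 0, "dy": 0, "dz": -35, "wx": 0, "wy": 0, "wz": 0}, {"dx": 0, "dy": 0, "dz": -35, "wx": 0, "wy": 0, "wz": 0}, {"dx": 0, "dy": 0, "dz": -35, "wx": 0, "wy": 0, "wz": 0}, {"dx": 0, "dy": 0, "dz": -20, "wx": 0, "wy": 0, "wz": 0}, {"dx": 0, "dy": 0, "dz": -10, "wx": 0, "wy": 0, "wz": 0}, {"dx": 0, "dy": 0, "dz": 0, "wx": 0, "wy": 0, "wz": 0}]'

```text
clock: 20.42
tool_pos: [0.5181, -0.2755, 0.3615]
tcp_rot: [[-0.999, -0.047, 0.004], [-0.047, 0.999, -0.003], [-0.004, -0.003, -1.0]]
contact_force: [0.4, -0.2, -0.6]
opening: 0.0488
```

Emit:
play_rows --rows '[{"dx": 0, "dy": 15, "dz": 0, "wx": 0, "wy": 0, "wz": 0}, {"dx": 0, "dy": 35, "dz": 0, "wx": 0, "wy": 0, "wz": 0}, {"dx": 0, "dy": 35, "dz": 0, "wx": 0, "wy": 0, "wz": 0}, {"dx": 0, "dy": 35, "dz": 0, "wx": 0, "wy": 0, "wz": 0}, {"dx": 0, "dy": 35, "dz": 0, "wx": 0, "wy": 0, "wz": 0}, {"dx": 0, "dy": 35, "dz": 0, "wx": 0, "wy": 0, "wz": 0}, {"dx": 0, "dy": 35, "dz": 0, "wx": 0, "wy": 0, "wz": 0}, {"dx": 0, "dy": 35, "dz": 0, "wx": 0, "wy": 0, "wz": 0}, {"dx": 0, "dy": 35, "dz": 0, "wx": 0, "wy": 0, "wz": 0}, {"dx": 0, "dy": 35, "dz": 0, "wx": 0, "wy": 0, "wz": 0}, {"dx": 0, "dy": 34, "dz": 0, "wx": 0, "wy": 0, "wz": 0}, {"dx": -1, "dy": 19.8, "dz": 0, "wx": 0, "wy": 0, "wz": 0}]'

```text
clock: 21.42
tool_pos: [0.4987, 0.1117, 0.355]
tcp_rot: [[-0.999, -0.05, -0.007], [-0.05, 0.999, 0.001], [0.006, 0.002, -1.0]]
contact_force: [0.4, -0.9, -0.6]
opening: 0.0492
```

Emit:
play_rows --rows '[{"dx": 0, "dy": 0, "dz": 0, "wx": 0, "wy": 0, "wz": 0}, {"dx": 0, "dy": 0, "dz": 0, "wx": 0, "wy": 0, "wz": 0}, {"dx": 0, "dy": 0, "dz": 0, "wx": 0, "wy": 0, "wz": 0}, {"dx": 0, "dy": 0, "dz": 0, "wx": 0, "wy": 0, "wz": 0}, {"dx": 0, "dy": 0, "dz": 0, "wx": 0, "wy": 0, "wz": 0}]'

```text
clock: 21.83
tool_pos: [0.5006, 0.1072, 0.3577]
tcp_rot: [[-0.999, -0.045, -0.001], [-0.045, 0.999, -0.0], [0.001, -0.0, -1.0]]
contact_force: [-0.2, -0.9, -1.7]
opening: 0.0489
```

Run:
```python
from h import *
st=env.get_state();print(st["tool_pos"],st["contact_force"],st["opening"])
o=snap("w");s,t=o["scene"],o["top"]
cv2.imwrite("pics/w3.png",cv2.resize(s["frame"][130:220,325:415],(600,600),interpolation=cv2.INTER_CUBIC))
```

```text
[0.50064811 0.10715434 0.35774276] [-0.2140737  -0.91085119 -1.68547654] 0.04888593222439885
```

View pics/w3.png

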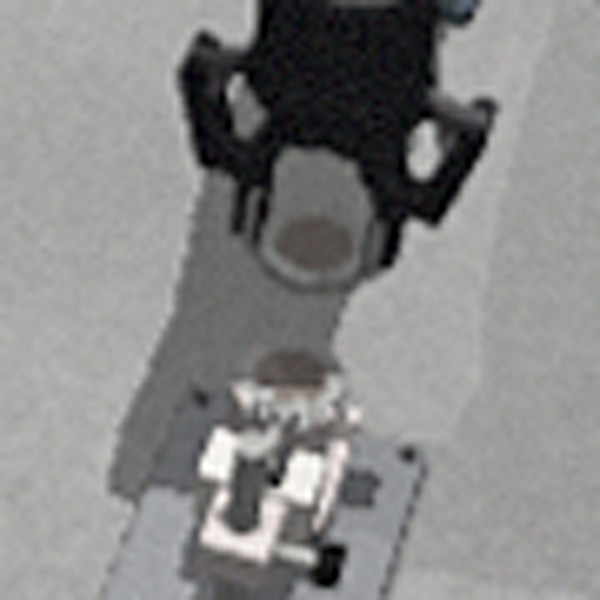

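Run:
```python
from h import *
s=load("w")["scene"];a=pel(s,372,166,w=8);print(a[0],onz(s,*a[0],.1939))
s=load("i")["scene"];a=pel(s,371,177,w=8);print(a[0],onz(s,*a[0],.1421+.0005))
s=load("f")["scene"];a=pel(s,374,164,w=8);print(a[0],onz(s,*a[0],.3584-.1715+.0086))
```

```text
(np.float64(371.7693098720292), np.float64(166.05384483546618)) [0.49966749 0.10769973 0.1939    ]
(np.float64(370.638122383785), np.float64(176.71060530953955)) [0.49493313 0.10796328 0.1426    ]
(np.float64(373.48302594833604), np.float64(164.171675005818)) [0.4915428  0.11037994 0.1955    ]
```

Emit:
play_rows --rows '[{"dx": 0, "dy": 0.6, "dz": 10, "wx": 0, "wy": 0, "wz": 0}, {"dx": 0, "dy": 0, "dz": 12, "wx": 0, "wy": 0, "wz": 0}, {"dx": 0, "dy": 0, "dz": 12, "wx": 0, "wy": 0, "wz": 0}, {"dx": 0, "dy": 0, "dz": 10, "wx": 0, "wy": 0, "wz": 0}, {"dx": 0, "dy": 0, "dz": 6, "wx": 0, "wy": 0, "wz": 0}, {"dx": 0, "dy": 0, "dz": 4, "wx": 0, "wy": 0, "wz": 0}, {"dx": 0, "dy": 0, "dz": 2, "wx": 0, "wy": 0, "wz": 0}, {"dx": 0, "dy": 0, "dz": 0, "wx": 0, "wy": 0, "wz": 0}, {"dx": 0, "dy": 0, "dz": 0, "wx": 0, "wy": 0, "wz": 0}]'

```text
clock: 22.68
tool_pos: [0.5008, 0.1089, 0.3028]
tcp_rot: [[-0.999, -0.047, 0.001], [-0.047, 0.999, 0.0], [-0.001, 0.0, -1.0]]
contact_force: [-0.7, -0.0, -0.1]
opening: 0.0486
```

Emit:
play_rows --rows '[{"dx": 0, "dy": -0.7, "dz": 2, "wx": 0, "wy": 0, "wz": 0}, {"dx": 0, "dy": 0, "dz": 2, "wx": 0, "wy": 0, "wz": 0}, {"dx": 0, "dy": 0, "dz": 2, "wx": 0, "wy": 0, "wz": 0}, {"dx": 0, "dy": 0, "dz": 1.5, "wx": 0, "wy": 0, "wz": 0}, {"dx": 0, "dy": 0, "dz": 0, "wx": 0, "wy": 0, "wz": 0}, {"dx": 0, "dy": 0, "dz": 0, "wx": 0, "wy": 0, "wz": 0}]'

```text
clock: 23.18
tool_pos: [0.5006, 0.1081, 0.2948]
tcp_rot: [[-0.999, -0.047, -0.0], [-0.047, 0.999, -0.0], [0.0, 0.0, -1.0]]
contact_force: [0.0, -0.4, -1.4]
opening: 0.0488
```

Emit:
play_rows --rows '[{"dx": 0, "dy": 0, "dz": 1, "wx": 0, "wy": 0, "wz": 0}, {"dx": 0, "dy": 0, "dz": 1, "wx": 0, "wy": 0, "wz": 0}, {"dx": 0, "dy": 0, "dz": 0, "wx": 0, "wy": 0, "wz": 0}]'

```text
clock: 23.43
tool_pos: [0.5007, 0.1081, 0.2937]
tcp_rot: [[-0.999, -0.047, 0.001], [-0.047, 0.999, 0.0], [-0.001, 0.0, -1.0]]
contact_force: [-1.6, 0.9, 3.1]
opening: 0.0486
```

Emit:
play_rows --rows '[{"dx": 0, "dy": 0, "dz": 1, "wx": 0, "wy": 0, "wz": 0}, {"dx": 0, "dy": 0, "dz": 1, "wx": 0, "wy": 0, "wz": 0}, {"dx": 0, "dy": 0, "dz": 0, "wx": 0, "wy": 0, "wz": 0}]'

```text
clock: 23.68
tool_pos: [0.5008, 0.1081, 0.2913]
tcp_rot: [[-0.999, -0.047, 0.001], [-0.047, 0.999, 0.0], [-0.001, 0.0, -1.0]]
contact_force: [-1.3, -0.3, 4.5]
opening: 0.0487
```

Emit:
play_rows --rows '[{"dx": 0, "dy": 0, "dz": 1.5, "wx": 0, "wy": 0, "wz": 0}, {"dx": 0, "dy": 0, "dz": 1.5, "wx": 0, "wy": 0, "wz": 0}, {"dx": 0, "dy": 0, "dz": 1.5, "wx": 0, "wy": 0, "wz": 0}, {"dx": 0, "dy": 0, "dz": 1, "wx": 0, "wy": 0, "wz": 0}, {"dx": 0, "dy": 0, "dz": 0, "wx": 0, "wy": 0, "wz": 0}, {"dx": 0, "dy": 0, "dz": 0, "wx": 0, "wy": 0, "wz": 0}]'

```text
clock: 24.18
tool_pos: [0.5008, 0.1081, 0.286]
tcp_rot: [[-0.999, -0.047, 0.001], [-0.047, 0.999, 0.0], [-0.001, -0.0, -1.0]]
contact_force: [-2.7, -0.4, 6.8]
opening: 0.0489
```

Emit:
play_rows --rows '[{"dx": 0, "dy": 0, "dz": 0.8, "wx": 0, "wy": 0, "wz": 0}, {"dx": 0, "dy": 0, "dz": 0.8, "wx": 0, "wy": 0, "wz": 0}, {"dx": 0, "dy": 0, "dz": 0, "wx": 0, "wy": 0, "wz": 0}, {"dx": 0, "dy": 0, "dz": 0, "wx": 0, "wy": 0, "wz": 0}]'

```text
clock: 24.52
tool_pos: [0.5007, 0.1081, 0.2846]
tcp_rot: [[-0.999, -0.047, 0.001], [-0.047, 0.999, 0.0], [-0.001, 0.0, -1.0]]
contact_force: [-3.2, -0.4, 7.7]
opening: 0.049
```

Run:
```python
from h import *
st=env.get_state();print(st["tool_pos"],st["contact_force"],st["ft_torque"],st["opening"])
o=snap("x");s,t=o["scene"],o["top"]
cv2.imwrite("pics/x3.png",cv2.resize(s["frame"][160:220,340:400],(600,600),interpolation=cv2.INTER_CUBIC))
```

```text
[0.50074653 0.10808278 0.28458934] [-3.23223443 -0.40191414  7.73057412] [-0.07474938  0.60657251 -0.01265147] 0.0490195490588585
```

View pics/x3.png

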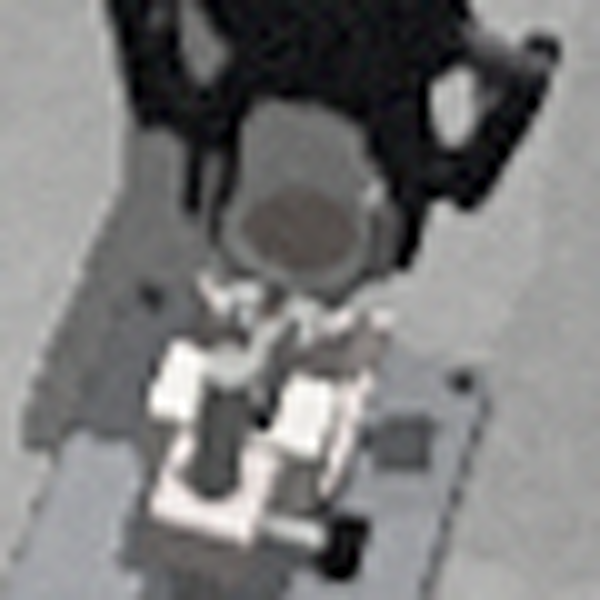

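Emit:
play_rows --rows '[{"dx": 0, "dy": 0, "dz": 0.8, "wx": 0, "wy": 0, "wz": 0}, {"dx": 0, "dy": 0, "dz": 0, "wx": 0, "wy": 0, "wz": 0}, {"dx": 0, "dy": 0, "dz": 0, "wx": 0, "wy": 0, "wz": 0}]'

```text
clock: 24.87
tool_pos: [0.5008, 0.1081, 0.2839]
tcp_rot: [[-0.999, -0.047, 0.001], [-0.047, 0.999, 0.0], [-0.001, -0.0, -1.0]]
contact_force: [-3.5, -0.1, 8.1]
opening: 0.049
```

Emit:
play_rows --rows '[{"dx": 0, "dy": 0, "dz": 0.8, "wx": 0, "wy": 0, "wz": 0}, {"dx": 0, "dy": 0, "dz": 0, "wx": 0, "wy": 0, "wz": 0}, {"dx": 0, "dy": 0, "dz": 0, "wx": 0, "wy": 0, "wz": 0}]'

```text
clock: 25.12
tool_pos: [0.5008, 0.1081, 0.2832]
tcp_rot: [[-0.999, -0.047, 0.001], [-0.047, 0.999, 0.0], [-0.001, -0.0, -1.0]]
contact_force: [-3.3, -0.2, 8.9]
opening: 0.0487
```

Emit:
play_rows --rows '[{"dx": 0, "dy": 0, "dz": 0.7, "wx": 0, "wy": 0, "wz": 0}, {"dx": 0, "dy": 0, "dz": 0, "wx": 0, "wy": 0, "wz": 0}, {"dx": 0, "dy": 0, "dz": 0, "wx": 0, "wy": 0, "wz": 0}]'

```text
clock: 25.37
tool_pos: [0.5007, 0.1081, 0.283]
tcp_rot: [[-0.999, -0.047, 0.001], [-0.047, 0.999, 0.0], [-0.001, -0.0, -1.0]]
contact_force: [-3.5, -0.1, 10.4]
opening: 0.0489
```

Emit:
play_rows --rows '[{"dx": 0, "dy": 0, "dz": -1, "wx": 0, "wy": 0, "wz": 0}, {"dx": 0, "dy": 0, "dz": -0.8, "wx": 0, "wy": 0, "wz": 0}, {"dx": 0, "dy": 0, "dz": 0, "wx": 0, "wy": 0, "wz": 0}, {"dx": -1.5, "dy": 0, "dz": 0, "wx": 0, "wy": 0, "wz": 0}, {"dx": -1.5, "dy": 0, "dz": 0, "wx": 0, "wy": 0, "wz": 0}, {"dx": 0, "dy": 0, "dz": 0, "wx": 0, "wy": 0, "wz": 0}]'

```text
clock: 25.87
tool_pos: [0.5032, 0.1083, 0.2838]
tcp_rot: [[-0.999, -0.047, -0.002], [-0.047, 0.999, -0.0], [0.002, 0.0, -1.0]]
contact_force: [-4.9, -0.4, 8.7]
opening: 0.0488
```

Emit:
play_rows --rows '[{"dx": -1.5, "dy": 0, "dz": 0, "wx": 0, "wy": 0, "wz": 0}, {"dx": -1.5, "dy": 0, "dz": 0, "wx": 0, "wy": 0, "wz": 0}, {"dx": -1, "dy": 0, "dz": 0, "wx": 0, "wy": 0, "wz": 0}, {"dx": 0, "dy": 0, "dz": 0, "wx": 0, "wy": 0, "wz": 0}]'

```text
clock: 26.2
tool_pos: [0.5071, 0.1085, 0.2838]
tcp_rot: [[-0.999, -0.047, -0.002], [-0.047, 0.999, 0.0], [0.002, 0.0, -1.0]]
contact_force: [-5.5, -0.7, 7.6]
opening: 0.0487
```

Emit:
play_rows --rows '[{"dx": -1.5, "dy": 0, "dz": 0, "wx": 0, "wy": 0, "wz": 0}, {"dx": -1.5, "dy": 0, "dz": 0, "wx": 0, "wy": 0, "wz": 0}, {"dx": -1, "dy": 0, "dz": 0, "wx": 0, "wy": 0, "wz": 0}, {"dx": 0, "dy": 0, "dz": 0, "wx": 0, "wy": 0, "wz": 0}]'

```text
clock: 26.53
tool_pos: [0.5111, 0.1087, 0.2838]
tcp_rot: [[-0.999, -0.047, -0.002], [-0.047, 0.999, 0.0], [0.002, 0.0, -1.0]]
contact_force: [-4.9, -1.0, 8.0]
opening: 0.0488
```

Run:
```python
from h import *
st=env.get_state();print(st["tool_pos"],st["contact_force"],st["ft_torque"],st["opening"])
o=snap("y");s,t=o["scene"],o["top"]
cv2.imwrite("pics/y3.png",cv2.resize(s["frame"][160:220,340:400],(600,600),interpolation=cv2.INTER_CUBIC))
```

```text
[0.51106509 0.10866775 0.28376225] [-4.94277407 -0.96206151  7.97814394] [-0.04038752  1.04229669 -0.02640664] 0.0487569519264006
```

View pics/y3.png

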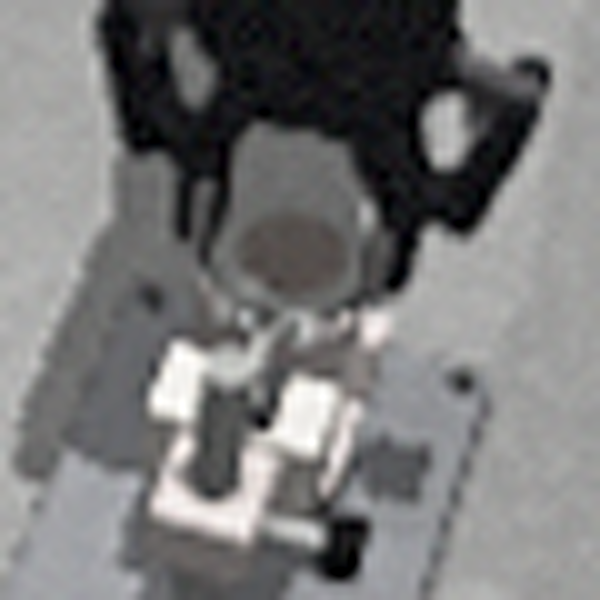

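Emit:
play_rows --rows '[{"dx": -1, "dy": 0, "dz": 0, "wx": 0, "wy": 0, "wz": 0}, {"dx": -1, "dy": 0, "dz": 0, "wx": 0, "wy": 0, "wz": 0}, {"dx": -1, "dy": 0, "dz": 0, "wx": 0, "wy": 0, "wz": 0}, {"dx": 0, "dy": 0, "dz": 0, "wx": 0, "wy": 0, "wz": 0}]'

```text
clock: 26.97
tool_pos: [0.514, 0.1088, 0.2838]
tcp_rot: [[-0.999, -0.047, -0.002], [-0.047, 0.999, 0.0], [0.002, 0.0, -1.0]]
contact_force: [-4.8, -0.5, 7.8]
opening: 0.0485
```

Emit:
play_rows --rows '[{"dx": -1, "dy": 0, "dz": 0, "wx": 0, "wy": 0, "wz": 0}, {"dx": -1, "dy": 0, "dz": 0, "wx": 0, "wy": 0, "wz": 0}, {"dx": 0, "dy": 0, "dz": 0, "wx": 0, "wy": 0, "wz": 0}]'

```text
clock: 27.22
tool_pos: [0.5162, 0.1089, 0.2835]
tcp_rot: [[-0.999, -0.047, -0.001], [-0.047, 0.999, 0.0], [0.001, 0.0, -1.0]]
contact_force: [-3.6, -1.1, 6.2]
opening: 0.0485
```

Emit:
play_rows --rows '[{"dx": -0.7, "dy": 0, "dz": 0, "wx": 0, "wy": 0, "wz": 0}, {"dx": -0.7, "dy": 0, "dz": 0, "wx": 0, "wy": 0, "wz": 0}, {"dx": 0, "dy": 0, "dz": 0, "wx": 0, "wy": 0, "wz": 0}]'

```text
clock: 27.47
tool_pos: [0.5176, 0.109, 0.2832]
tcp_rot: [[-0.999, -0.047, -0.002], [-0.047, 0.999, 0.0], [0.002, 0.0, -1.0]]
contact_force: [-3.2, 1.1, 6.1]
opening: 0.0488
```

Emit:
play_rows --rows '[{"dx": -0.5, "dy": 0, "dz": 0, "wx": 0, "wy": 0, "wz": 0}, {"dx": -0.5, "dy": 0, "dz": 0, "wx": 0, "wy": 0, "wz": 0}, {"dx": 0, "dy": 0, "dz": 0, "wx": 0, "wy": 0, "wz": 0}]'

```text
clock: 27.72
tool_pos: [0.5181, 0.109, 0.2831]
tcp_rot: [[-0.999, -0.047, -0.003], [-0.047, 0.999, -0.0], [0.003, 0.0, -1.0]]
contact_force: [-5.3, -0.2, 6.3]
opening: 0.0488
```

Emit:
play_rows --rows '[{"dx": -0.5, "dy": 0, "dz": 0, "wx": 0, "wy": 0, "wz": 0}, {"dx": -0.4, "dy": 0, "dz": 0, "wx": 0, "wy": 0, "wz": 0}, {"dx": 0, "dy": 0, "dz": 0, "wx": 0, "wy": 0, "wz": 0}]'

```text
clock: 27.97
tool_pos: [0.5184, 0.109, 0.283]
tcp_rot: [[-0.999, -0.047, -0.005], [-0.047, 0.999, -0.0], [0.005, 0.0, -1.0]]
contact_force: [-5.7, 0.4, 7.9]
opening: 0.0485
```

Stalled at the wall again, at the same x as ring A. Lifting slightly, then releasing.

Emit:
play_rows --rows '[{"dx": -0.3, "dy": 0, "dz": -0.8, "wx": 0, "wy": 0, "wz": 0}, {"dx": 0, "dy": 0, "dz": -0.8, "wx": 0, "wy": 0, "wz": 0}, {"dx": 0, "dy": 0, "dz": 0, "wx": 0, "wy": 0, "wz": 0}]'

```text
clock: 28.22
tool_pos: [0.5186, 0.109, 0.2835]
tcp_rot: [[-0.999, -0.047, -0.006], [-0.047, 0.999, -0.0], [0.006, 0.0, -1.0]]
contact_force: [-5.2, -0.4, 4.6]
opening: 0.0489
```

Emit:
play_rows --rows '[{"dx": 0, "dy": 0, "dz": 0, "wx": 0, "wy": 0, "wz": 0}, {"dx": 0, "dy": 0, "dz": 0, "wx": 0, "wy": 0, "wz": 0}, {"dx": 0, "dy": 0, "dz": 0, "wx": 0, "wy": 0, "wz": 0}, {"dx": 0, "dy": 0, "dz": 0, "wx": 0, "wy": 0, "wz": 0}]' --gripper 64

```text
clock: 28.55
tool_pos: [0.5205, 0.109, 0.2845]
tcp_rot: [[-0.999, -0.046, 0.0], [-0.046, 0.999, 0.0], [-0.0, -0.0, -1.0]]
contact_force: [-0.1, -0.4, -0.0]
opening: 0.0637
```

Emit:
play_rows --rows '[{"dx": 0, "dy": 0, "dz": -5, "wx": 0, "wy": 0, "wz": 0}, {"dx": 0, "dy": 0, "dz": -15, "wx": 0, "wy": 0, "wz": 0}, {"dx": 0, "dy": 0, "dz": -30, "wx": 0, "wy": 0, "wz": 0}, {"dx": 0, "dy": 0, "dz": -35, "wx": 0, "wy": 0, "wz": 0}, {"dx": 0, "dy": 0, "dz": -20, "wx": 0, "wy": 0, "wz": 0}, {"dx": 0, "dy": 0, "dz": 0, "wx": 0, "wy": 0, "wz": 0}]'

```text
clock: 29.05
tool_pos: [0.5215, 0.1091, 0.3968]
tcp_rot: [[-0.999, -0.047, 0.012], [-0.047, 0.999, 0.001], [-0.012, 0.0, -1.0]]
contact_force: [0.3, 0.4, 1.6]
opening: 0.0641
```

Emit:
play_rows --rows '[{"dx": 0, "dy": -20, "dz": 0, "wx": 0, "wy": 0, "wz": 0}, {"dx": 0, "dy": -35, "dz": 0, "wx": 0, "wy": 0, "wz": 0}, {"dx": 0, "dy": -35, "dz": 0, "wx": 0, "wy": 0, "wz": 0}, {"dx": 0, "dy": -35, "dz": 0, "wx": 0, "wy": 0, "wz": 0}, {"dx": 0, "dy": -35, "dz": 0, "wx": 0, "wy": 0, "wz": 0}, {"dx": 0, "dy": -35, "dz": 0, "wx": 0, "wy": 0, "wz": 0}, {"dx": 0, "dy": -35, "dz": 0, "wx": 0, "wy": 0, "wz": 0}, {"dx": 0, "dy": -35, "dz": 0, "wx": 0, "wy": 0, "wz": 0}, {"dx": 0, "dy": -20, "dz": 0, "wx": 0, "wy": 0, "wz": 0}, {"dx": 0, "dy": 0, "dz": 0, "wx": 0, "wy": 0, "wz": 0}, {"dx": 0, "dy": 0, "dz": 0, "wx": 0, "wy": 0, "wz": 0}, {"dx": 0, "dy": 0, "dz": 0, "wx": 0, "wy": 0, "wz": 0}]'

```text
clock: 30.05
tool_pos: [0.5335, -0.1752, 0.3895]
tcp_rot: [[-0.999, -0.047, -0.001], [-0.047, 0.999, 0.001], [0.001, 0.001, -1.0]]
contact_force: [-0.2, -0.1, 0.4]
opening: 0.0638
```

Run:
```python
from h import *
o=snap("z");s,t=o["scene"],o["top"]
st=env.get_state();print(st["tool_pos"],st["contact_force"],st["opening"])
a=cv2.resize(s["frame"][170:230,335:395],(400,400),interpolation=cv2.INTER_CUBIC)
b=cv2.resize(t["frame"][200:270,225:295],(400,400),interpolation=cv2.INTER_CUBIC)
cv2.imwrite("pics/z3.png",np.hstack([a,b]))
p=pel(s,369,187,w=8);print(p,onz(s,*p[0],.1215))
p=pel(t,254,242,w=10);print(p,onz(t,*p[0],.1215))
```

```text
[ 0.53361545 -0.17450992  0.38986209] [0.32151503 0.32105476 0.48271922] 0.06398875949129314
((np.float64(368.34057971014494), np.float64(185.8041291854073)), (368.3340702056885, 185.82589673995972), array([ 7.44098949, 10.62330818]), (np.float32(2.7153995), np.float32(15.581711))) [0.51542212 0.10918005 0.1215    ]
((np.float64(252.04499441851027), np.float64(241.66593515323726)), (252.03864765167236, 241.6623878479004), array([13.75306988, 14.05219555]), (np.float32(-2.0743394), np.float32(11.718506))) [0.51840652 0.10998635 0.1215    ]
```

View pics/z3.png

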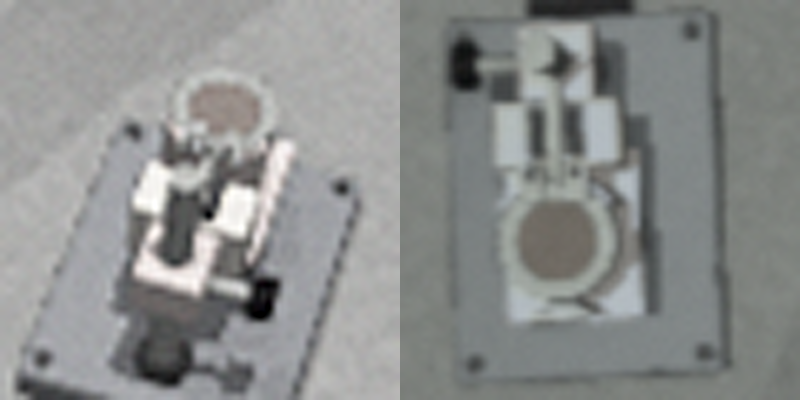

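View pics/z_top.png

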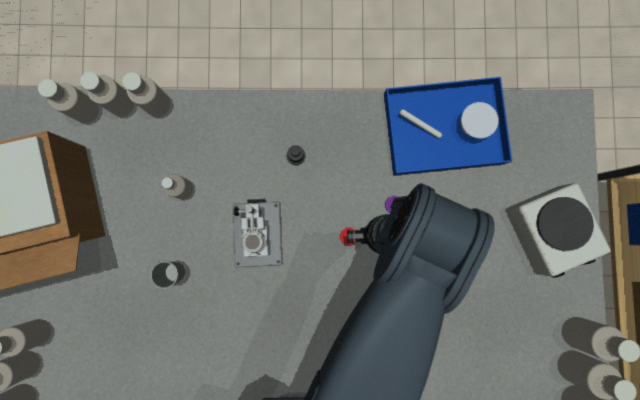

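Run:
```python
from cell import env
print(env.finish_job())
```

```text
the job is handed in; nothing more can be done
None
```

I loaded both grey-pellet rings into the magazine, pellet face up and one at a time, and handed the job in at about 30 s of the 64 s.

**Loading:** For each ring I brought it down in front of the claws and pressed it gently until it touched the front wall. I lifted it about 1 mm, slid it in under the claws until it stopped at the back wall, eased it up and let go. The touches put the claws' underside at about 121.5 mm, so the clamp is set about 21.5 mm up. The highest reading I saw at the wrist was about 12 N. I gripped the rings with 40 N and 50 N.

**Fully home:** Both rings stopped at the same place, tool x about 0.518 m. In both cases the upward force dropped about 2 mm before the wall, which fits the catch springing up. I inferred the catch position from that force drop and did not see it directly.

**Last pictures:** The top ring sits within 0.1 px of where the first one sat alone, face up and under the claws. The first ring is hidden beneath it.
- **Camera disagreement:** the two cameras differ by about 3 mm in x, the same offset they showed throughout.
- **Rest of the bench:** I touched nothing else and the visible objects look unmoved. The arm hid part of the bench in the last top picture.
- **Arm:** it was clear of everything, with the wrist force near zero.

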